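# Feed a control unit from the magazine to the test dock

### The arm

A 6-joint arm with a two-finger parallel gripper is mounted at the origin on the work surface. World frame = base frame: x ahead of the robot, y to its left, z up, the work surface at z = 0. Lengths are in m, angles in rad, forces in N, time in s.
With the tool pointing down it reaches from about 0.25 to 0.725 m from the base axis. Payload 4 kg.
Tool frame: the origin (TCP) lies at the very end of the fingers, on their centre line; the grasp point (between the pads) lies 19 mm behind it; x points along the fingers, z is the direction in which the jaws open and shut, and the axes are right-handed (so a half turn about x gives the same grasp; the last joint's range is limited). The gripper opens to 85 mm and grips with 20 to 120 N. Pads are 22 mm wide; open, the fingers measure 114 mm over their backs; the gripper's body (76 mm by 85 mm) begins 54 mm behind the grasp point. The pads swing forward as they close: fully open they stand 13 mm farther back than shut.
Start: joints at [-1.32, 0.241, 0.005, 1.335, 0, 1.571], TCP at [0.124, -0.484, 0.196] pointing down, gripper open.
Joint ranges: [-2.72, 2.72], [-1.05, 1.87], [-1.09, 1.28], [-1.99, 2.15], [-1.42, 1.44], [-3.14, 3.14]. Speed limits (rad/s): [2.79, 2.79, 3.14, 3.14, 3.14, 3.14].

### API

Orientations are given as a unit quaternion [x, y, z, w].
In Python, from workcell import bot gives the robot as it stands.
- The arm moves only by the tool step_arm, never from a script. Its argument "series" is a list of rows, each an object of numbers: "x", "y", "z": the shift along the world's x, y, z in cm; "twist": the turn about the world's z in degrees; "jaw": the finger opening in cm, from 0 to 8.54. In form: [{"x": .., "y": .., "z": .., "twist": .., "jaw": ..}, ...]. A call has 1 to 10 rows; each row is the pose to reach, as a shift and turn from the pose measured when the call began; what a row does not reach only later rows make up. A row lasts 1/12 s, in which the tool goes at most 41.7 mm and 7.16 degrees, less where a joint would pass 70% of its speed; a pose out of reach is approached as far as the arm can. A call with a gripper value outside its range is refused whole. The fingers move at their own pace and stop on an object; the grip force is fixed at half the most. Time passes only in rows, so rows that repeat a pose let the fingers close. It gives the time, the measured TCP pose, the force and the opening at its end, in the units of the state.
- bot.get_obs(): the state, without advancing time (a new reading comes with each control period).
- bot.camera(name): name is "scene" or "top"; returns (picture, depth): 384x512x3 uint8, red, green, blue; 384x512 float32, m along the optical axis (not along the pixel's ray), 0 where there is no reading.
- bot.camera_info(name): a dict with "camera_matrix" (3x3 intrinsics, pixels), "R" (3x3) and "t" (3): a world point X has camera coordinates R X + t. Camera axes: x right, y down, z forward; pixel columns grow to the right and rows downward; lengths in m; the calibration is good to about 2 mm. A picture is of the moment at which its call begins. camera_info takes no time and is no camera call.
- bot.job_done(): hands the job in, once; it reports no verdict.
The state is a dict: "clock": time; "joint_pos": joint angles; "joint_vel": joint speeds; "tau": joint torques, N m; "eef_pos": TCP position; "tool_rot": TCP orientation; "ft_force": force on the tool from outside, world axes, zero at the start; "ft_torque": the same for the moment, N m; "grip_width": finger opening in m.
Only numpy, scipy, OpenCV 4.12 (cv2) and the standard library are available. Lean on these libraries where they do the work, as an engineer would, in place of code of your own. Each camera call takes 0.05 s, during which the arm holds its last target.

### The job

Slide the lowest control unit out from under the stack through the magazine's gate, so that the two above it drop down and stay lying flat in the magazine (do not take them out at the top). Then lay that unit flat on the test dock and push it under the hood, plug first, until the plug is fully home against the back, and let go. Leave the other things on the bench where they are.

Things in the scene. Friction and masses are not known exactly. Their poses are not given: they have to be found in the camera images.
- low_unit_centre (a point): LOWEST unit of the stack: flat aluminium control unit, 160 mm long (x) x 60 mm wide (y) x 22 mm high, about 0.25 kg; the last 12 mm at its +x end are a black plug, 44 mm wide, 16 mm high, half-way up. Point: its centre, 11 mm above its underside. Its -x end (no plug) sticks out 44 to 54 mm from the magazine's gate
- low_unit_plug (a point): centre of the plug's end face on the lowest unit (its +x end), 80 mm along +x from its centre
- middle_unit_centre (a point): second unit of the stack, lying on the lowest: same kind and size, same axes; this point is its centre
- top_unit_centre (a point): uppermost unit, lying on the second: same kind and size, same axes; this point is its centre
- magazine: grey sheet-metal magazine fixed to the bench, without a floor: the units lie on the bench, the stack is 66 mm high. Origin on the bench, mid-shaft. Shaft open at the top, 166 mm (x) x 64 mm (y) inside; walls 4 mm thick, sides 58 mm high, rear (+x) 66 mm. Fixing flanges, 4 mm thick, reach to 54 mm either side of the middle
- magazine_gate (a point): middle of the outer face of the gate, at bench height: the magazine's end wall nearest the robot, 87 mm along the magazine's -x from its origin. The gate covers heights 26 to 58 mm, so that only the lowest unit can slide out under it, along the magazine's -x
- dock: test dock fixed to the bench. Origin at bench height, in the middle below the mouth of its black hood, which faces -x (the robot). A flat floor plate, 8 mm thick and 110 mm wide, runs from x = -195 mm to +50 mm. Two steel guide rails on it, 68 mm apart inside, 10 mm thick, tops 22 mm above the bench, run from x = -45 mm to the mouth. Nothing latches or springs
- dock_stop (a point): centre of the back of the hood's pocket, where the plug's end face belongs: 35 mm beyond the mouth along the dock's +x, 19 mm above the bench. The pocket is 68 mm wide, 8 to 42 mm above the bench, 35 mm deep, its back rigid. The hood is 100 mm wide, 50 mm deep (x = 0 to +50 mm), its top 54 mm above the bench
- meter: handheld meter lying on its back, 160 x 78 x 42 mm; loose bystander, origin at the centre of its underside
- screwdriver: screwdriver, 190 mm long, lying; loose bystander, origin at the centre of its underside, handle towards -x
- spool: grey spool, 68 mm across, 50 mm high; loose bystander, origin at the centre of its underside
- can: plain steel can, 56 mm across, 130 mm high, upright; loose bystander, origin at the centre of its underside
- mug: white mug, 80 mm across, 90 mm high; loose bystander, origin at the centre of its underside
- bin: open red plastic bin, 160 x 120 x 60 mm; loose bystander, origin at the centre of its underside
- connector: loose black connector, about 110 x 45 x 30 mm; loose bystander, origin at the centre of its underside
Mind the look-alikes: they are no part of the job. What is shaped like the part that bears low_unit_centre but purple or yellow is not meant.

How it is judged:
On the way:
1. the lowest unit is wholly out through the gate and the two others lie flat in the magazine, one unit lower (x of low_unit_plug in the frame of magazine below -0.087 m and x of middle_unit_centre in the frame of magazine between -0.015 and 0.015 m and y of middle_unit_centre in the frame of magazine between -0.008 and 0.008 m and z of middle_unit_centre in the frame of magazine between 0.006 and 0.016 m and angle between each of middle_unit_centre, top_unit_centre's own z axis and vertical below 0.06 rad and x of top_unit_centre in the frame of magazine between -0.015 and 0.015 m and y of top_unit_centre in the frame of magazine between -0.008 and 0.008 m and z of top_unit_centre in the frame of magazine between 0.028 and 0.038 m), for 0.2 s.
At the end, for the whole second after the job is handed in: The drawn-out unit lies flat and still on the dock's floor, plug face within 5 mm of the pocket's back and 8 mm of its middle. The other two lie flat (0.06 rad) in the magazine, the lower on the bench: within 15 mm of the shaft's middle lengthwise, 8 mm crosswise, 5 mm in height (x of low_unit_plug in the frame of dock above 0.03 m and y of low_unit_plug in the frame of dock between -0.008 and 0.008 m and z of low_unit_centre in the frame of dock between 0.014 and 0.024 m and angle between each of low_unit_centre, middle_unit_centre, top_unit_centre's own z axis and vertical below 0.06 rad and linear speed of low_unit below 0.01 m/s and x of middle_unit_centre in the frame of magazine between -0.015 and 0.015 m and y of middle_unit_centre in the frame of magazine between -0.008 and 0.008 m and z of middle_unit_centre in the frame of magazine between 0.006 and 0.016 m and x of top_unit_centre in the frame of magazine between -0.015 and 0.015 m and y of top_unit_centre in the frame of magazine between -0.008 and 0.008 m and z of top_unit_centre in the frame of magazine between 0.028 and 0.038 m); the robot touches nothing.
It fails at once if an upper unit is lifted more than 15 mm above its starting height (height (world z) of middle_unit_centre above 0.048 m or height (world z) of top_unit_centre above 0.07 m).
It fails at once if a bystander is shoved more than 40 mm or knocked over (distance of any of meter, screwdriver, spool, can, mug, bin, connector from where it was at the start of the episode above 0.04 m or angle between any of meter, spool, can, mug, bin, connector's own z axis and vertical above 0.7 rad).
It also fails if it takes over 58 s, if anything falls off the work surface, if the arm or the gripper's body presses on something with over 40 N, if the wrist force passes 120 N, or if a joint passes its speed limit or range.

## Working session

There is one attempt and no reset: what is moved stays moved. The work goes in short steps, Python scripts to look and compute and a tool call to move; the robot and the scene stay as the last step left them, time stands still between calls to the robot, and variables do not carry over. Pictures are saved under pics/ and viewed, and the job is handed in when it is done.

Besides the shell and the picture viewer there is one more tool, called after "Emit:" by a JSON object that holds its "name" and its "arguments", one argument or row to a line. step_arm: Moves the arm, as the interface text tells. Its arguments: {"type":"object","properties":{"series":{"type":"array","items":{"type":"object","properties":{"x":{"type":"number"},"y":{"type":"number"},"z":{"type":"number"},"twist":{"type":"number"},"jaw":{"type":"number"}}}}},"required":["series"]}

```bash
mkdir -p pics; cat > h.py <<'E'
import numpy as np, cv2
from workcell import bot
def save(n,im): cv2.imwrite(f'pics/{n}.png',cv2.cvtColor(im,cv2.COLOR_RGB2BGR))
def cam(n):
    i=bot.camera_info(n); return np.array(i['camera_matrix']),np.array(i['R']),np.array(i['t'])
def cast(n,px,z):
    K,R,t=cam(n); px=np.atleast_2d(np.array(px,float))
    d=(np.linalg.inv(K)@np.c_[px,np.ones(len(px))].T); d=(R.T@d).T; c=-R.T@t
    return c+d*((z-c[2])/d[:,2])[:,None]
def proj(n,X):
    K,R,t=cam(n); p=(K@(R@np.atleast_2d(X).T+t[:,None])).T; return p[:,:2]/p[:,2:]
def cloud(n,depth):
    K,R,t=cam(n); v,u=np.indices(depth.shape); d=np.linalg.inv(K)@np.stack([u.ravel(),v.ravel(),np.ones(u.size)])*depth.ravel()
    return (R.T@(d-t[:,None])).T.reshape(*depth.shape,3)
E
python3 - <<'E'
from h import *
for n in('scene','top'):
    im,d=bot.camera(n); save(n+'0',im); np.savez(f'{n}0.npz',im=im,d=d)
    K,R,t=cam(n); print(n,-R.T@t,K[0,0],(d==0).mean())
s=bot.get_obs();print(s)
E
```

```text
scene [ 1.01028639 -0.70833343  0.9104628 ] 375.3971424646428 0.004094441731770833
top [ 0.46221574 -0.01134437  1.23623579] 404.4355367374889 0.0039825439453125
{'clock': 0.1, 'joint_pos': array([-1.32002902e+00,  2.41352717e-01,  3.86484424e-03,  1.33516248e+00,
        1.05446796e-05,  1.57079976e+00]), 'joint_vel': array([-3.69751014e-04, -1.35633342e-04,  2.54438378e-03,  7.63307433e-04,
        7.71680841e-05,  2.50562979e-04]), 'tau': array([ 1.13834069e-04, -3.73139977e+01,  2.53008717e+01,  1.08594785e-02,
        1.00689890e-04, -1.53435042e-05]), 'eef_pos': array([ 0.12392482, -0.48376564,  0.19489673]), 'tool_rot': array([ 0.43395281,  0.55911713, -0.43314312,  0.55808604]), 'ft_force': array([-0.10587284,  0.67521892, -0.01543663]), 'ft_torque': array([-0.01308437, -0.05535766, -0.00273973]), 'grip_width': 0.08559313099826073}
```

View pics/top0.png

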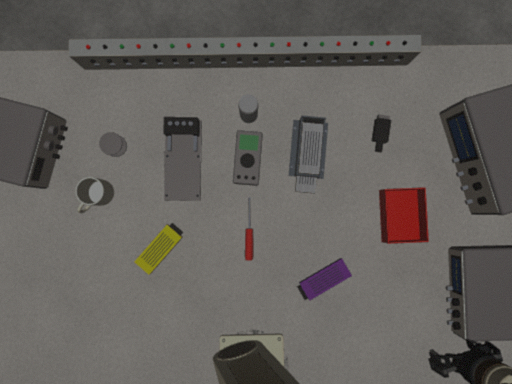

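View pics/scene0.png

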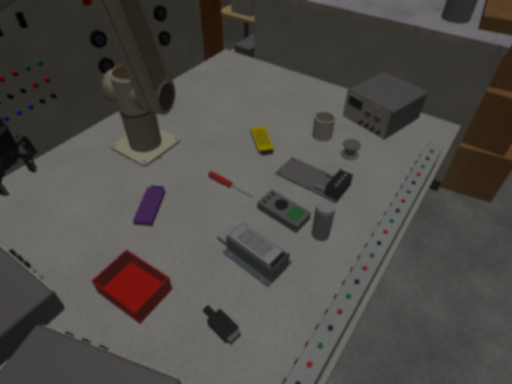

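```bash
python3 - <<'E'
from h import *
im=np.load('top0.npz')['im']; d=np.load('top0.npz')['d']
a=cv2.resize(im[105:205,275:345],None,fx=5.6,fy=5.6,interpolation=cv2.INTER_CUBIC)
b=cv2.resize(im[105:205,150:220],None,fx=5.6,fy=5.6,interpolation=cv2.INTER_CUBIC)
o=np.hstack([a,b]); o=np.clip(o.astype(float)*1.6,0,255).astype(np.uint8); save('crop',o)
C=cloud('top',d)
for x0,y0,w,h in((285,110,50,90),(155,110,55,95)):
    print(np.round(C[y0:y0+h:6,x0:x0+w:4,2]*1000).astype(int))
E
```

```text
[[ 1 -2  1 -3 -1 -1 -1 -4  5 -1 -2 -2  1]
 [-1  4  7  5 61 64 67 64 -1  6  2 -3 -5]
 [ 1  1 -3  4 54 55 62 64 62 20 -1  2  0]
 [-2 -1  3  6 59 64 64 64 64 67  9 -1  1]
 [ 0  2  2  1 49 65 70 69 68 67  3  1 -3]
 [ 4  4  3  5 60 68 65 67 66 63  3  5 -1]
 [ 1 -2  5 23 65 64 67 65 68 69  2 -1  5]
 [ 0 -2  7 38 65 68 68 65 68 58  6 -1  1]
 [-1 -2  4 52 67 64 68 67 71 58 -1  1  0]
 [-1  2  4 56 67 68 65 71 63 57  0 -5  2]
 [ 0  4  3 58 65 68 65 63 68  7 -2 -4 -2]
 [ 1 -5 -2 24 23 33 43 53 63  3 -2  3 -2]
 [-1  0  2 22 19 21 26 21  0 -1  2  2  4]
 [ 0  1  2 21 25 24 21 26 -1 -1  0 -1 -2]
 [ 1  1  2  3 -4  1  3  3  2 -2  2 -1  4]]
[[   1   -4   -1   -2    0    0    2 1236   -2    2    0    3    3   -1]
 [  -1    0   -2    0   -1   -3    2    1    3    1    4   -4    3    3]
 [   3    2    3   55   61   61   52   65   53   56 1236   17    0    2]
 [   0    5    2   57   54   53   54   57   55   57   53   14    5    0]
 [  -4    2    0   43   16    8    9    8   41   49   39   10    0   -1]
 [   5    1   -2   10   13   10    9    5   13   11   25   12    4    2]
 [   1   -5    2   10   10    9   10    4    8    6   20    8    0    1]
 [  -1   -1    1    7    6    5    9   10    8   13    8    6    2    2]
 [  -1   -2    5    9    5    7   12   11    8   13    3    7    3    0]
 [   2    3    6   10   13    7    8   11    7    6    7    7   -4   -5]
 [   0    2    4    7    5   13    9   12    6   12    7    8    0    7]
 [   4   -1    6    6    7   13    5    6    8    6   10    6    4   -3]
 [   1   -4   -2    9    9   13 1236    9    8    8    8    6    3    4]
 [  -1   -5   -1    8   11    8    8    8    7   10    7   12   -2    1]
 [   0   -3    2   12    8   15    8    9    9    5    9    7   -2    4]
 [  -1    2   -3    4    7    8    5    8   12    5    8    7    6   -3]]
```

View pics/crop.png

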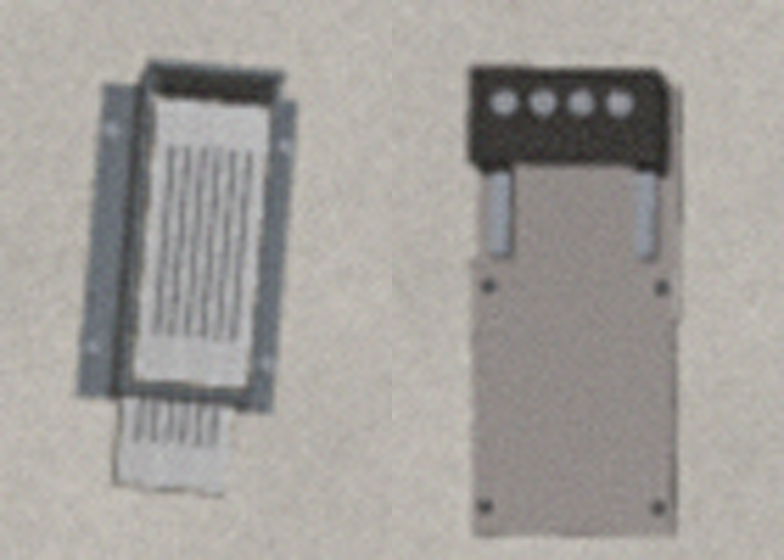

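```bash
cat >> h.py <<'E'
def edge(im,p,q,half=2.5,n=25):
    """subpixel line through the strongest gradient across segment p-q; returns fitted endpoints"""
    g=cv2.GaussianBlur(cv2.cvtColor(im,cv2.COLOR_RGB2GRAY),(0,0),0.7).astype(np.float32)
    p=np.array(p,float);q=np.array(q,float);u=(q-p)/np.linalg.norm(q-p);nn=np.array([-u[1],u[0]])
    s=np.arange(-half,half+.01,.1);P=[]
    pts=[p+(q-p)*f for f in np.linspace(.06,.94,n)]
    prof=[]
    for c in pts:
        m=(c+s[:,None]*nn).astype(np.float32)
        prof.append(cv2.remap(g,m[:,0][None],m[:,1][None],cv2.INTER_LINEAR)[0])
    G=np.gradient(np.array(prof),axis=1); G=cv2.GaussianBlur(G,(0,0),4); sg=np.sign(G.mean(0)[np.abs(G.mean(0)).argmax()])
    for c,r in zip(pts,G): P.append(c+s[(r*sg).argmax()]*nn)
    P=np.array(P,np.float32)
    for _ in range(3):
        vx,vy,x,y=cv2.fitLine(P,cv2.DIST_HUBER,0,.01,.01).ravel(); e=np.abs((P-[x,y])@[-vy,vx]); P=P[e<max(.4,2*np.median(e))]
    d=np.array([vx,vy]); o=np.array([x,y]); return o+((p-o)@d)*d,o+((q-o)@d)*d, e.std(), len(P)
E
python3 - <<'E'
from h import *
im=np.load('top0.npz')['im']
A=lambda c:((np.array(c)+.5)/5.6-.5+[275,105]); B=lambda c:((np.array(c)-[392,0]+.5)/5.6-.5+[150,105])
def ln(f,name,p,q,z,h=2):
    a,b,e,n=edge(im,f(p),f(q),h); X=cast('top',[a,b],z)[:,:2]; d=X[0]-X[1]; print(name,np.round(X*1000,1).tolist(),'dir',round(np.degrees(np.arctan2(d[1],d[0])),2),round(float(e),2),n); return X
ln(A,'flL',(103,90),(80,390),.004);ln(A,'flR',(296,105),(272,405),.004)
ln(A,'stubL',(120,410),(114,480),.022);ln(A,'stubR',(232,415),(226,488),.022,1.5);ln(A,'stubend',(120,484),(220,495),.022)
ln(A,'gate',(118,400),(265,413),.0,1.5)
ln(A,'topuL',(155,110),(136,375),.066,1);ln(A,'topuR',(268,110),(248,380),.066,1)
ln(B,'plL',(474,275),(475,530),.008);ln(B,'plR',(680,270),(677,528),.008);ln(B,'plend',(480,536),(672,533),.008)
ln(B,'railLin',(512,180),(512,250),.022,1.2);ln(B,'railRin',(637,185),(635,255),.022,1.2)
ln(B,'hoodL',(470,75),(470,155),.054);ln(B,'hoodR',(666,85),(667,165),.054);ln(B,'hoodback',(480,67),(655,67),.054);
ln(B,'mouth',(520,165),(630,165),.054,1.5)
E
```

```text
flL [[741.0, -138.2], [576.1, -120.4]] dir -6.18 0.02 25
flR [[730.9, -246.0], [565.9, -227.9]] dir -6.25 0.02 25
stubL [[563.4, -139.1], [525.7, -135.1]] dir -6.0 0.05 25
stubR [[559.8, -198.4], [520.5, -194.3]] dir -6.02 0.09 19
stubend [[519.8, -141.4], [513.8, -195.2]] dir 83.61 0.04 25
gate [[572.7, -144.4], [562.1, -224.6]] dir 82.45 0.04 25
topuL [[715.9, -159.6], [577.7, -144.4]] dir -6.26 0.03 25
topuR [[714.9, -220.0], [573.9, -204.6]] dir -6.24 0.02 25
plL [[644.4, 258.2], [505.7, 258.1]] dir 0.04 0.05 25
plR [[645.4, 144.6], [504.9, 147.3]] dir -1.1 0.06 25
plend [[501.7, 253.8], [500.2, 150.1]] dir 89.19 0.02 25
railLin [[693.5, 235.2], [655.6, 236.2]] dir -1.41 0.03 25
railRin [[689.6, 164.2], [652.1, 168.8]] dir -6.98 0.08 25
hoodL [[743.2, 247.2], [701.0, 249.3]] dir -2.87 0.03 25
hoodR [[736.4, 142.4], [694.0, 142.3]] dir 0.13 0.03 25
hoodback [[747.6, 241.9], [745.5, 150.1]] dir 88.71 0.02 25
mouth [[694.9, 221.4], [693.7, 163.8]] dir 88.8 0.02 25
```

```bash
cat >> h.py <<'E'
from scipy.spatial.transform import Rotation as Ro
def st():
    s=bot.get_obs();R=Ro.from_quat(s['tool_rot']).as_matrix()
    print('t',round(s['clock'],2),'p_mm',np.round(s['eef_pos']*1e3,1),'jawdir',round(float(np.degrees(np.arctan2(R[1,2],R[0,2]))),2),'xax',R[:,0].round(4),'F',s['ft_force'].round(1),'w',round(s['grip_width']*1e3,1),'j6',s['joint_pos'].round(2))
E
python3 - <<'E'
from h import *
st()
d=np.load('top0.npz');C=cloud('top',d['d'])
for n,p in dict(purple=(325,280),yellow=(158,248),meter=(248,157),sd_tip=(249,199),sd_end=(249,258),can=(249,104),unit=(305,187),spool=(112,145)).items(): print(n,C[p[1],p[0]].round(3))
E
```

```text
t 0.1 p_mm [ 123.9 -483.8  194.9] jawdir -75.63 xax [-4.0e-04  1.8e-03 -1.0e+00] F [-0.1  0.7 -0. ] w 85.6 j6 [-1.32  0.24  0.    1.34  0.    1.57]
purple [ 0.255 -0.223  0.02 ]
yellow [0.36  0.273 0.023]
meter [0.626 0.001 0.04 ]
sd_tip [0.502 0.    0.017]
sd_end [0.326 0.003 0.027]
can [ 0.761 -0.005  0.128]
unit [ 0.535 -0.169  0.021]
spool [0.666 0.399 0.051]
```

Emit:
{"name": "step_arm", "arguments": {
  "series": [
    {"x": 3, "y": 3, "z": 1, "twist": 7},
    {"x": 6, "y": 6, "z": 1, "twist": 14},
    {"x": 10, "y": 9, "z": 0, "twist": 21},
    {"x": 14, "y": 12, "z": 0, "twist": 28},
    {"x": 18, "y": 15, "z": 0, "twist": 35},
    {"x": 22, "y": 18, "z": 0, "twist": 42},
    {"x": 26, "y": 21, "z": 0, "twist": 49},
    {"x": 30, "y": 24, "z": 0, "twist": 56},
    {"x": 34, "y": 27, "z": 0, "twist": 63},
    {"x": 38, "y": 30, "z": 0, "twist": 70}
  ]
}}

```text
$.series[0]: bad value
```

```bash
python3 -c "
from h import *
st()"
```

```text
t 0.1 p_mm [ 123.9 -483.8  194.9] jawdir -75.63 xax [-4.0e-04  1.8e-03 -1.0e+00] F [-0.1  0.7 -0. ] w 85.6 j6 [-1.32  0.24  0.    1.34  0.    1.57]
```

Emit:
{"name": "step_arm", "arguments": {
  "series": [
    {"x": 3, "y": 3, "z": 1, "twist": 7, "jaw": 8.5},
    {"x": 6, "y": 6, "z": 1, "twist": 14, "jaw": 8.5},
    {"x": 10, "y": 9, "z": 0, "twist": 21, "jaw": 8.5},
    {"x": 14, "y": 12, "z": 0, "twist": 28, "jaw": 8.5},
    {"x": 18, "y": 15, "z": 0, "twist": 35, "jaw": 8.5},
    {"x": 22, "y": 18, "z": 0, "twist": 42, "jaw": 8.5},
    {"x": 26, "y": 21, "z": 0, "twist": 49, "jaw": 8.5},
    {"x": 30, "y": 24, "z": 0, "twist": 56, "jaw": 8.5},
    {"x": 34, "y": 27, "z": 0, "twist": 63, "jaw": 8.5},
    {"x": 38, "y": 30, "z": 0, "twist": 70, "jaw": 8.5}
  ]
}}

```text
clock: 0.93
eef_pos: [0.4489, -0.2241, 0.1946]
tool_rot: [0.033, 0.707, -0.032, 0.705]
ft_force: [0.8, -0.2, -0.3]
grip_width: 0.0847
```

```bash
python3 -c "
from h import *
st()"
```

```text
t 0.93 p_mm [ 448.9 -224.1  194.6] jawdir -5.27 xax [-2.5e-03  3.0e-04 -1.0e+00] F [ 0.8 -0.2 -0.3] w 84.7 j6 [-0.46  0.25  0.01  1.34 -0.    1.2 ]
```

Emit:
{"name": "step_arm", "arguments": {
  "series": [
    {"x": 2, "y": 1, "z": 0, "twist": 7, "jaw": 8.5},
    {"x": 4, "y": 2, "z": -1, "twist": 14, "jaw": 8.5},
    {"x": 6, "y": 4, "z": -2, "twist": 21, "jaw": 8.5},
    {"x": 8, "y": 5.5, "z": -4, "twist": 28, "jaw": 8.5},
    {"x": 8.8, "y": 5.6, "z": -6, "twist": 35, "jaw": 8.5},
    {"x": 8.8, "y": 5.6, "z": -7, "twist": 42, "jaw": 8.5},
    {"x": 8.8, "y": 5.6, "z": -8, "twist": 49, "jaw": 8.5},
    {"x": 8.8, "y": 5.6, "z": -8, "twist": 56, "jaw": 8.5},
    {"x": 8.8, "y": 5.6, "z": -8, "twist": 63, "jaw": 8.5},
    {"x": 8.8, "y": 5.6, "z": -8, "twist": 70, "jaw": 8.5}
  ]
}}

```text
clock: 1.77
eef_pos: [0.5362, -0.1677, 0.1135]
tool_rot: [-0.38, 0.597, 0.381, 0.595]
ft_force: [0.0, 0.1, -0.1]
grip_width: 0.0848
```

Emit:
{"name": "step_arm", "arguments": {
  "series": [
    {"x": 0, "y": 0, "z": 0, "twist": 7, "jaw": 8.5},
    {"x": 0, "y": 0, "z": 0, "twist": 14, "jaw": 8.5},
    {"x": 0, "y": 0, "z": 0, "twist": 19, "jaw": 8.5},
    {"x": 0, "y": 0, "z": 0, "twist": 19, "jaw": 8.5}
  ]
}}

```text
clock: 2.1
eef_pos: [0.5357, -0.1676, 0.1129]
tool_rot: [-0.474, 0.526, 0.474, 0.523]
ft_force: [-0.1, -0.7, -0.7]
grip_width: 0.0848
```

```bash
python3 - <<'E'
from h import *
st()
im,d=bot.camera('scene'); save('s1',cv2.resize(im[130:330,150:350],None,fx=3,fy=3,interpolation=cv2.INTER_CUBIC))
st()
E
```

```text
t 2.1 p_mm [ 535.7 -167.6  112.9] jawdir 84.17 xax [-0.0039 -0.0022 -1.    ] F [-0.1 -0.7 -0.7] w 84.8 j6 [-0.3   0.41  0.03  1.19 -0.   -0.2 ]
t 2.15 p_mm [ 535.8 -167.6  113. ] jawdir 83.98 xax [-0.0037 -0.0023 -1.    ] F [-0.2 -0.  -0.3] w 85.1 j6 [-0.3   0.41  0.03  1.19 -0.   -0.2 ]
```

View pics/s1.png

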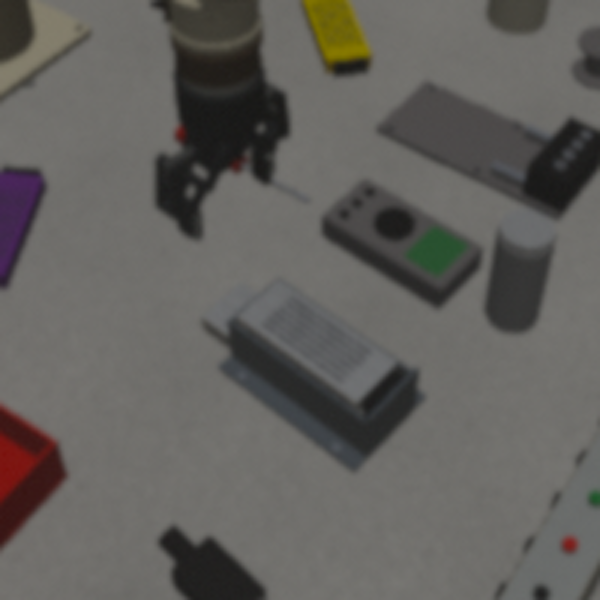

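Emit:
{"name": "step_arm", "arguments": {
  "series": [
    {"x": 0, "y": -0.1, "z": -3, "twist": 0, "jaw": 8.5},
    {"x": 0, "y": -0.1, "z": -5.5, "twist": 0, "jaw": 8.5},
    {"x": 0, "y": -0.1, "z": -7.5, "twist": 0, "jaw": 8.5},
    {"x": 0, "y": -0.1, "z": -9, "twist": 0, "jaw": 8.5},
    {"x": 0, "y": -0.1, "z": -9.8, "twist": 0, "jaw": 8.5},
    {"x": 0, "y": -0.1, "z": -10.4, "twist": 0, "jaw": 8.5},
    {"x": 0, "y": -0.1, "z": -10.8, "twist": 0, "jaw": 8.5},
    {"x": 0, "y": -0.1, "z": -10.8, "twist": 0, "jaw": 8.5}
  ]
}}

```text
clock: 2.82
eef_pos: [0.5358, -0.1686, 0.0047]
tool_rot: [-0.473, 0.527, 0.473, 0.524]
ft_force: [0.4, 1.2, -0.2]
grip_width: 0.0849
```

```bash
python3 - <<'E'
from h import *
st()
im,d=bot.camera('scene'); save('s2',cv2.resize(im[180:300,180:300],None,fx=5,fy=5,interpolation=cv2.INTER_CUBIC))
E
```

```text
t 2.82 p_mm [ 535.8 -168.6    4.7] jawdir 83.94 xax [-0.004  -0.0022 -1.    ] F [ 0.4  1.2 -0.2] w 84.9 j6 [-0.3   0.51 -0.12  0.94 -0.   -0.2 ]
```

View pics/s2.png

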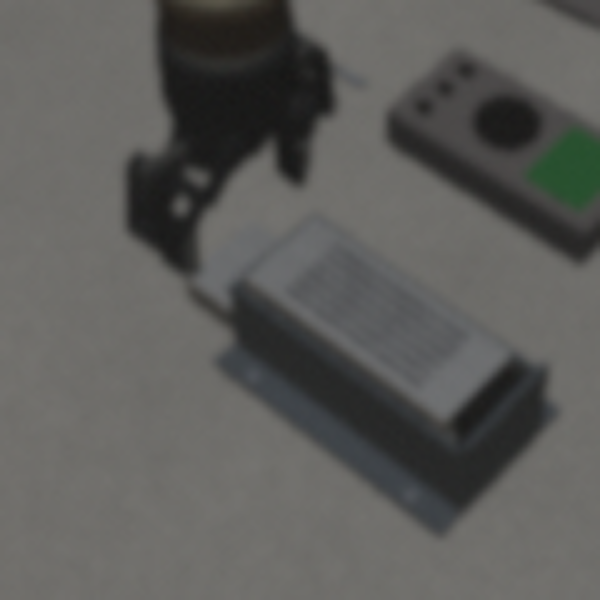

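Emit:
{"name": "step_arm", "arguments": {
  "series": [
    {"x": 0, "y": 0, "z": -0.3, "twist": -0.1, "jaw": 8.5},
    {"x": 0, "y": 0, "z": -0.3, "twist": -0.1, "jaw": 5.5},
    {"x": 0, "y": 0, "z": -0.3, "twist": -0.1, "jaw": 5.5},
    {"x": 0, "y": 0, "z": -0.3, "twist": -0.1, "jaw": 5.5},
    {"x": 0, "y": 0, "z": -0.3, "twist": -0.1, "jaw": 5.5},
    {"x": 0, "y": 0, "z": -0.3, "twist": -0.1, "jaw": 5.5},
    {"x": 0, "y": 0, "z": -0.3, "twist": -0.1, "jaw": 5.5}
  ]
}}

```text
clock: 3.45
eef_pos: [0.5363, -0.1687, 0.0025]
tool_rot: [-0.472, 0.527, 0.473, 0.525]
ft_force: [-0.1, -0.1, -0.4]
grip_width: 0.0548
```

```bash
python3 - <<'E'
from h import *
st()
im,d=bot.camera('scene'); save('s3',cv2.resize(im[180:300,180:300],None,fx=5,fy=5,interpolation=cv2.INTER_CUBIC))
E
```

```text
t 3.45 p_mm [ 536.3 -168.7    2.5] jawdir 83.85 xax [-0.0029 -0.0025 -1.    ] F [-0.1 -0.1 -0.4] w 54.8 j6 [-0.3   0.52 -0.12  0.94 -0.   -0.2 ]
```

View pics/s3.png

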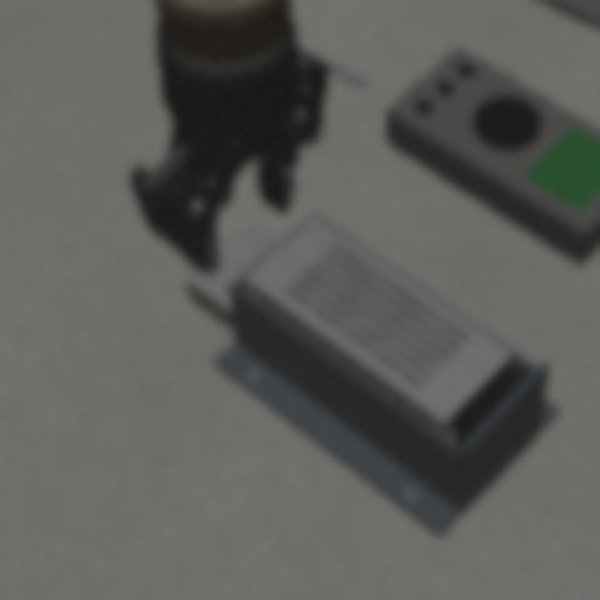

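```bash
python3 - <<'E'
from h import *
s=bot.get_obs();p=s['eef_pos'];R=Ro.from_quat(s['tool_rot']).as_matrix()
f=lambda X:((proj('scene',X)-[180,180]+.5)*5-.5).round(0).tolist()
for z in(.0025,.01,.02,.03):
    q=p.copy();q[2]=z; print(z,f(np.array([q-R[:,2]*.0274,q+R[:,2]*.0274])))
print('stub end corners z=.022',f([[.5198,-.138,.022],[.5138,-.196,.022]]))
im,d=bot.camera('top'); save('t3',cv2.resize(im[105:225,260:360],None,fx=5,fy=5,interpolation=cv2.INTER_CUBIC))
im,d=bot.camera('scene');C=cloud('scene',d)
for u,v in((210,262),(285,205),(200,240),(275,190),(215,285),(235,250)):
    print(u,v,C[int(180+v/5),int(180+u/5)].round(3))
E
```

```text
0.0025 [[211.0, 305.0], [273.0, 252.0]]
0.01 [[210.0, 298.0], [273.0, 244.0]]
0.02 [[209.0, 287.0], [272.0, 234.0]]
0.03 [[208.0, 277.0], [271.0, 223.0]]
stub end corners z=.022 [[250.0, 214.0], [183.0, 270.0]]
210 262 [ 0.544 -0.203  0.059]
285 205 [ 0.552 -0.141  0.053]
200 240 [ 0.538 -0.204  0.074]
275 190 [ 0.544 -0.141  0.061]
215 285 [ 0.539 -0.195  0.024]
235 250 [ 0.531 -0.166  0.021]
```

View pics/t3.png

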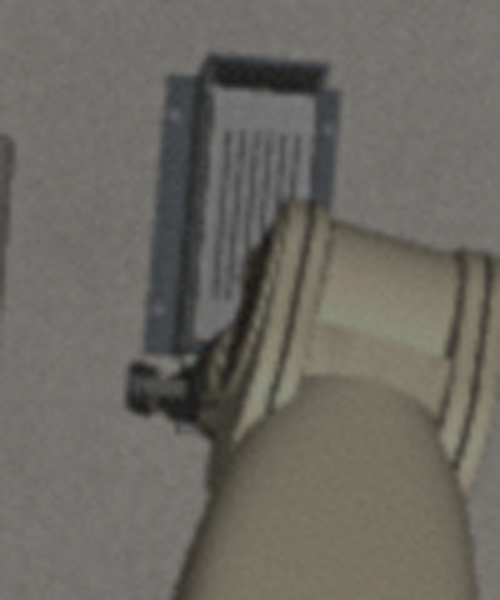

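```bash
python3 - <<'E'
from h import *
g=lambda c:(np.array(c)+.5)/5-.5+180
print(cast('scene',[g((191,285))],.022),cast('scene',[g((191,295))],.0))
for n in('scene','top'):
    d=np.load(n+'0.npz');C=cloud(n,d['d']);im=d['im'].astype(int)
    for nm,m in dict(red=(im[...,0]>90)&(im[...,1]<40),purple=(im[...,2]>im[...,1]+30)&(im[...,0]>im[...,1]+15),yellow=(im[...,0]>im[...,2]+60)&(im[...,1]>90)).items():
        m=cv2.morphologyEx(m.astype(np.uint8),cv2.MORPH_OPEN,np.ones((3,3)));P=C[m>0];P=P[(P[:,2]>-.02)&(P[:,2]<.08)]; print(n,nm,len(P),np.median(P,0).round(4))
    # bench planes z
    P=C.reshape(-1,3);P=P[(abs(P[:,0]-.45)<.2)&(abs(P[:,1])<.3)&(abs(P[:,2])<.012)];print('bench z',np.median(P[:,2]))
st()
E
```

```text
[[ 0.52465814 -0.20186025  0.022     ]] [[ 5.17442317e-01 -1.95264844e-01  1.11022302e-16]]
scene red 1643 [ 0.4316 -0.4551  0.0042]
scene purple 595 [ 0.2624 -0.23    0.0221]
scene yellow 334 [0.3603 0.2717 0.0222]
bench z 0.0003218935723463727
top red 1753 [ 0.4394 -0.4619  0.0042]
top purple 807 [ 0.2604 -0.2247  0.022 ]
top yellow 934 [0.3567 0.2763 0.0226]
bench z 0.0006270826588182812
t 3.6 p_mm [ 536.2 -168.8    2.3] jawdir 83.85 xax [-0.0031 -0.0025 -1.    ] F [-0.7  0.4  0.2] w 54.9 j6 [-0.3   0.52 -0.12  0.94 -0.   -0.2 ]
```

```bash
python3 - <<'E'
from h import *
d=np.load('scene0.npz')['d'];im=np.load('scene0.npz')['im']
save('s0c',cv2.resize(im[200:300,200:310],None,fx=6,fy=6,interpolation=cv2.INTER_CUBIC))
E
```

```text
(no output)
```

View pics/s0c.png

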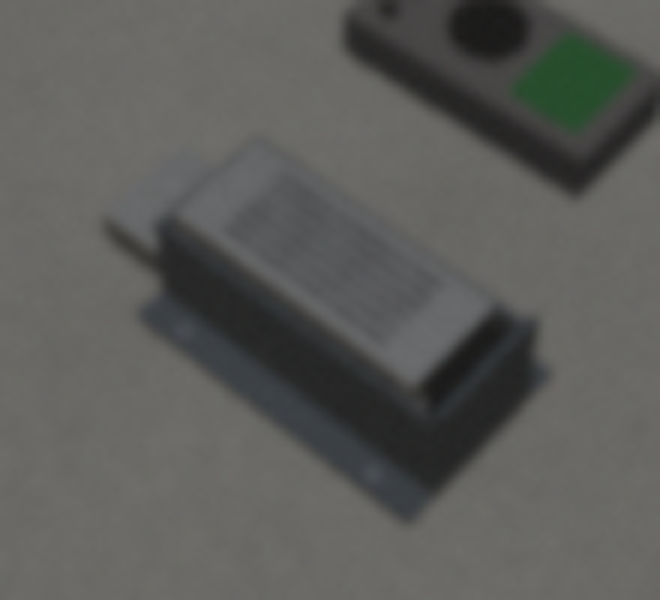

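```bash
python3 - <<'E'
from h import *
s,_=0,0
im,d=bot.camera('scene');C=cloud('scene',d);g=im.sum(2)
sub=(slice(205,245),slice(204,246))
m=(g<150)
for v in range(210,240):
    print(v,' '.join(f"{int(C[v,u,2]*1000):4d}{'#' if m[v,u] else '.'}" for u in range(208,244,2)))
E
```

```text
210   -1.    1.   -2.  150.  149#  154#  151#  145#  141#  143#  140#  124#  117#  107#  110#   95#   -1.    0.
211   -3.    1.    0.  147.  149#  151#  148#  141#  137#  140#  138#  117#   80#   91#  108#   93#    0.   -2.
212    2.    1.  145.  148.  148#  149#  145#  141#  135#  140#  136#  113.   80#   83#   93#   90#    0.    1.
213  146.    0.  146.  146.  146#  144#  141#  135#  130#  136#  115.    0.   73#   79#   84#   82.   -1.    0.
214  144.  147.  143.  144#  140#  138#  136#  132#  130#  129#    2.    0.   70#   77#   77#   70.    0.    0.
215  144#  144.  144#  143#  114#  111#  129#  129#  127#  123#    0.   -1.   68#  910#   78#   66.    0.    0.
216  144#  144#  143#  139#  111#  112#  111#   -2#  126#  118.   -1.   -2.   62#   68#   75#   63.    2.   -1.
217  142#  145#  145#  135#  106#  114#  112#  106#  119#  117.    3.    1.   56.   60#   71#   55.    2.    0.
218  140#  143#  145#  142#  103#  111#  113#  109#  115#  110.   -1.   -1.   53.   59#   65#   52.   -1.    2.
219  132#  142#  142#  141#  130#  107#  111#  113#  115#  104.   -1.    0.   48.   54#   62
[... 1559 characters left out ...]
 65.   66.   66.   67.   63.
234   -1.    0.    0.   -3.    0.   22.   51.   49.   20.   19.   23.   67.   63.   65.   63.   68.   69.   66.
235    0.    2.    2.    0.   -1.   19.   22.   19.   22.   21.   56.   65.   64.   67.   66.   64.   67.   64.
236    0.   -2.   -1.    3.    0.   23.   22.   22.   18.   20.   60.   65.   66.   66.   66.   68.   64.   67.
237   -1.    0.    0.   -2.   -3.   21.   24.   21.   21.   57.   57.   64.   60.   65.   62.   66.   64.   66.
238    2.    0.    0.    3.    0.   13.   20.   21.   18.   54.   58.   59.   63.   68.   63.   64.   65.   66.
239    1.   -1.    1.   -1.    1.    5.   13.   22.   22.   51.   57.   57.   63.   65.   64.   66.   64.   66.
```

```bash
python3 - <<'E'
from h import *
im,d=bot.camera('scene');C=cloud('scene',d)
for v,u in((230,219),(232,220),(233,219),(233,221),(234,220),(234,222),(218,234),(220,234),(221,236),(222,236)): print(v,u,C[v,u].round(4))
print(bot.get_obs()['joint_pos'],bot.get_obs()['ft_force'],bot.get_obs()['tau'])
E
```

```text
230 219 [ 0.541  -0.2111  0.074 ]
232 220 [ 0.5383 -0.2049  0.0566]
233 219 [ 0.5391 -0.2104  0.0583]
233 221 [ 0.54   -0.203   0.0512]
234 220 [ 0.5405 -0.2082  0.0524]
234 222 [ 0.5447 -0.2042  0.0513]
218 234 [ 0.5398 -0.1401  0.0579]
220 234 [ 0.5404 -0.1413  0.0502]
221 236 [ 0.5494 -0.1431  0.0534]
222 236 [ 0.5486 -0.1424  0.0476]
[-0.30293933  0.51713494 -0.12072888  0.93517221 -0.00320993 -0.19562976] [0.19424739 0.36679811 0.07019607] [-2.50674242e-05 -4.58781123e+01  2.10758007e+01  1.83305971e-02
 -1.06080205e-02  6.61994704e-05]
```

Emit:
{"name": "step_arm", "arguments": {
  "series": [
    {"x": 0, "y": 0, "z": 0, "twist": 0, "jaw": 8.5},
    {"x": 0, "y": 0, "z": 0, "twist": 0, "jaw": 8.5},
    {"x": 0, "y": 0, "z": 0, "twist": 0, "jaw": 8.5},
    {"x": 0, "y": 0, "z": 0, "twist": 0, "jaw": 8.5},
    {"x": 0, "y": 0, "z": 0, "twist": 0, "jaw": 8.5},
    {"x": 0, "y": 0, "z": -0.7, "twist": 0, "jaw": 8.5},
    {"x": 0, "y": 0, "z": -1.4, "twist": 0, "jaw": 8.5},
    {"x": 0, "y": 0, "z": -2, "twist": 0, "jaw": 8.5},
    {"x": 0, "y": 0, "z": -2, "twist": 0, "jaw": 8.5}
  ]
}}

```text
clock: 4.45
eef_pos: [0.5345, -0.1682, -0.0198]
tool_rot: [-0.471, 0.528, 0.474, 0.524]
ft_force: [-0.2, -0.2, -0.4]
grip_width: 0.0852
```

```bash
cat >> h.py <<'E'
def tips(name,u0=205,u1=246,v0=195,v1=245):
    im,d=bot.camera('scene');C=cloud('scene',d)
    save(name,cv2.resize(im[180:300,180:300],None,fx=5,fy=5,interpolation=cv2.INTER_CUBIC))
    return im,C
E
python3 - <<'E'
from h import *
st()
im,C=tips('s4')
m=(im.sum(2)<150)
for v in range(214,245):
    print(v,' '.join(f"{int(C[v,u,2]*1000):4d}{'#' if m[v,u] else '.'}" for u in range(204,248,2)))
E
```

```text
t 4.45 p_mm [ 534.5 -168.2  -19.8] jawdir 83.85 xax [-0.0066 -0.0013 -1.    ] F [-0.2 -0.2 -0.4] w 85.2 j6 [-0.3   0.54 -0.14  0.89 -0.   -0.2 ]
214    0.    3.    1.   -1.   -2.  129.  127#  135#  136#  128#  124#  123#  124#  106#   96.    0.   57#   65#   68.   -2.    0.    1.
215    0.   -1.    2.    1.    0.  131.  128#  131#  132#  125#  119#  123#  118#  101#   91.    3.   55#   60#   66#   -1.    1.    0.
216    2.    1.  131.    1.  129.  132.  129#  129#  125#  123#  116#  120#  116#   95.   -1.    1.   49#   55#   59#   -1.   -1.   -1.
217   -3.    0.  133.  128.  131.  129#  124#  128#  124#  118#  117#  119#  108#   90.    0.    0.   43#   50#   57#   -1.    1.   -2.
218    0.  133.  131#  133.  130.  130#  123#  123#  120#  115#  116#  114#   96.    0.    0.    0.   40#   48#   51#    1.    0.    0.
219    0.  128.  131#  133#  132#  125#   95#  118.  115.  108#  112#  910#    0.    2.   -2.    2.   36.   43#   47#    1.    0.    0.
220    0.  122.  130#  132#  134#  131#   94#    0.    1.  102#  106#  102.   -3.   -4.   -2.   -1.   29.   38#   42.   -1.    3.   -1.
221
[... 2560 characters left out ...]
0.   64.   67.   65.
240    2.    0.    2.    0.    0.    3.    0.   34.   11.   15.   21.   44.   51#   55.   52.   62.   65.   64.   66.   66.   66.   63.
241   -1.    1.   -3.    0.    1.    1.  910.    0.    2.   10.   19.   40.   48#   54#   58.   57.   64.   67.   66.   66.   66.   65.
242    1.   -1.   -1.    0.    1.   -1.    0.   -1.   -2.    7.   12.   36.   45#   49#   53#   58.   60.   65.   65.   65.   64.   65.
243    0.   -4.    0.    0.    0.   -2.    1.   -1.   -1.    0.   11.   30#   37#   46#   50#   58.   56.   60.   65.   65.   63.   65.
244    0.    0.   -1.    0.    1.    0.   -2.   -1.   -2.    0.    6.   11.   29#   38#   46#   51#   54.   54.   64.   65.   65.   65.
```

View pics/s4.png

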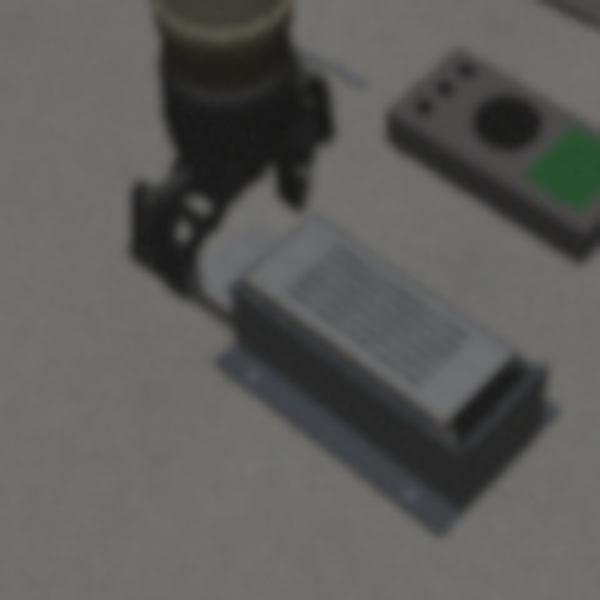

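Emit:
{"name": "step_arm", "arguments": {
  "series": [
    {"x": 0.1, "y": -0.1, "z": -0.5, "twist": 0, "jaw": 8.5},
    {"x": 0.1, "y": -0.1, "z": -1, "twist": 0, "jaw": 8.5},
    {"x": 0.1, "y": -0.1, "z": -1.4, "twist": 0, "jaw": 8.5},
    {"x": 0.1, "y": -0.1, "z": -1.7, "twist": 0, "jaw": 8.5},
    {"x": 0.1, "y": -0.1, "z": -1.7, "twist": 0, "jaw": 8.5}
  ]
}}

```text
clock: 4.92
eef_pos: [0.5352, -0.1691, -0.037]
tool_rot: [-0.471, 0.528, 0.474, 0.524]
ft_force: [-1.0, -0.6, -0.4]
grip_width: 0.0852
```

```bash
python3 - <<'E'
from h import *
st()
im,C=tips('s5')
m=(im.sum(2)<150)
for v in range(220,250):
    print(v,' '.join(f"{int(C[v,u,2]*1000):4d}{'#' if m[v,u] else '.'}" for u in range(206,240,2)))
E
```

```text
t 4.92 p_mm [ 535.2 -169.1  -37. ] jawdir 83.85 xax [-0.0073 -0.0011 -1.    ] F [-1.  -0.6 -0.4] w 85.2 j6 [-0.3   0.57 -0.15  0.85 -0.   -0.2 ]
220    0.    1.    1.    1.  113.  112#  113#  113#  107#  103#  102#  102#   77#   70.   -1.   32#   35#
221    1.  118.   -1.  113.  112.  113#  110#  107#  103#   96#   97#   96#   73.    0.    2.   27#   33#
222   -3.  115#  117.  113.  113#  105#  105#  103#  102#   94#   98#   95.    0.    0.    1.   21#   30#
223   -1.  116#  115.  117#  110#  104#  102.  101.   92#   94#   93#   72.    0.    2.    0.   14.   22#
224    2.  113#  114#  120#  115#   80#    0.   92.   91#   93#   88.    0.   22.   -1.   -1.   12.   20#
225    0.  107#  116#  116#  115#   80#   74.    0.    2.   89#   82.    0.   20.   22.    0.    0.   13.
226   -1.  106#  112#  112#  115#   79#   77#   -1.   88.   88#    0.   24.   21.   18.    0.    2.   -1.
227   97.   99#  108#  113#  107#   99#   78#   77#   84#   82#    2.   20.   19.   22.   20.    1.   65.
228   92.   97#  101#  110#  103#   74.   78#   81#   83#   79.   19.   22.   22.   20.   21.   59.   63.
2
[... 1524 characters left out ...]
 16.   15.   -2.   11.   30#   38#   40#   51#   56.   55.   61.
244    2.    0.   -2.    1.   -1.   -2.   12.    0.    1.    1.   11.   31#   37#   47#   53#   56.   55.
245    0.    1.   -2.   -1.    0.    1.    0.    1.    0.    2.    7.   27#   35#   41#   49#   56#   55.
246    0.   -1.    1.    2.   -1.    1.   -2.    1.   -1.    0.    1.   19#   26#   37#   44#   51#   55.
247    1.   -1.    2.    0.    2.    0.   -1.    0.    0.   -1.    0.   15#   24#   28#   41#   46#   53#
248   -1.    0.    1.    2.   -3.    1.    0.   -1.   -1.    0.    3.   12#   21#   27#   36#   39#   49#
249    1.    1.    1.   -2.   -2.    0.    0.    0.    0.   -1.    2.    6.   12#  910#   30#   36#   44#
```

View pics/s5.png

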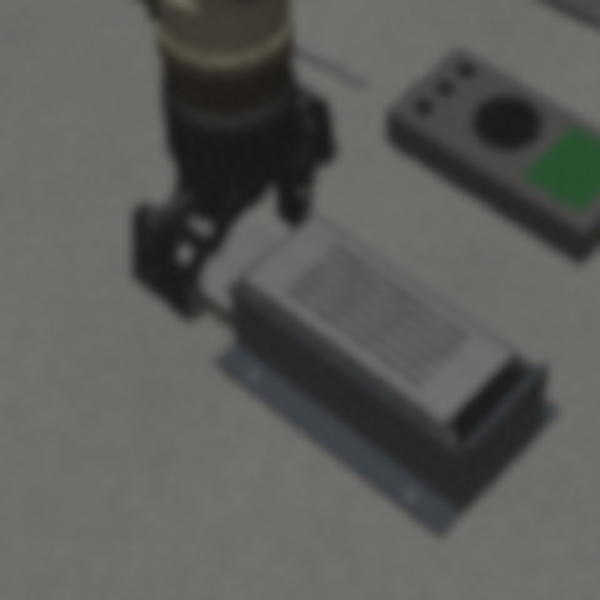

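Emit:
{"name": "step_arm", "arguments": {
  "series": [
    {"x": 0, "y": 0, "z": 0, "twist": 0, "jaw": 5.5},
    {"x": 0, "y": 0, "z": 0, "twist": 0, "jaw": 5.5},
    {"x": 0, "y": 0, "z": 0, "twist": 0, "jaw": 5.5},
    {"x": 0, "y": 0, "z": 0, "twist": 0, "jaw": 5.5},
    {"x": 0, "y": 0, "z": 0, "twist": 0, "jaw": 5.5},
    {"x": 0, "y": 0, "z": 0, "twist": 0, "jaw": 5.5}
  ]
}}

```text
clock: 5.47
eef_pos: [0.5358, -0.1698, -0.0359]
tool_rot: [-0.472, 0.528, 0.473, 0.524]
ft_force: [-1.2, -0.5, 5.2]
grip_width: 0.0588
```

```bash
python3 -c "
from h import *
st()"
```

```text
t 5.47 p_mm [ 535.8 -169.8  -35.9] jawdir 83.82 xax [-0.0061 -0.0023 -1.    ] F [-1.2 -0.5  5.2] w 58.8 j6 [-0.3   0.57 -0.15  0.86 -0.   -0.2 ]
```

Emit:
{"name": "step_arm", "arguments": {
  "series": [
    {"x": -0.5, "y": 0.05, "z": 0, "twist": 0, "jaw": 5.5},
    {"x": -1.2, "y": 0.13, "z": 0, "twist": 0, "jaw": 5.5},
    {"x": -2, "y": 0.22, "z": 0, "twist": 0, "jaw": 5.5},
    {"x": -2.8, "y": 0.3, "z": 0, "twist": 0, "jaw": 5.5},
    {"x": -3.6, "y": 0.39, "z": 0, "twist": 0, "jaw": 5.5},
    {"x": -4.4, "y": 0.48, "z": 0, "twist": 0, "jaw": 5.5},
    {"x": -5, "y": 0.54, "z": 0, "twist": 0, "jaw": 5.5}
  ]
}}

```text
clock: 6.05
eef_pos: [0.4863, -0.1642, -0.0359]
tool_rot: [-0.472, 0.528, 0.473, 0.525]
ft_force: [2.9, 0.1, -1.4]
grip_width: 0.0591
```

```bash
python3 - <<'E'
from h import *
st()
im,C=tips('s6')
E
```

```text
t 6.05 p_mm [ 486.3 -164.2  -35.9] jawdir 83.86 xax [-0.0039 -0.0022 -1.    ] F [ 2.9  0.1 -1.4] w 59.1 j6 [-0.32  0.49 -0.3   0.79 -0.   -0.22]
```

View pics/s6.png

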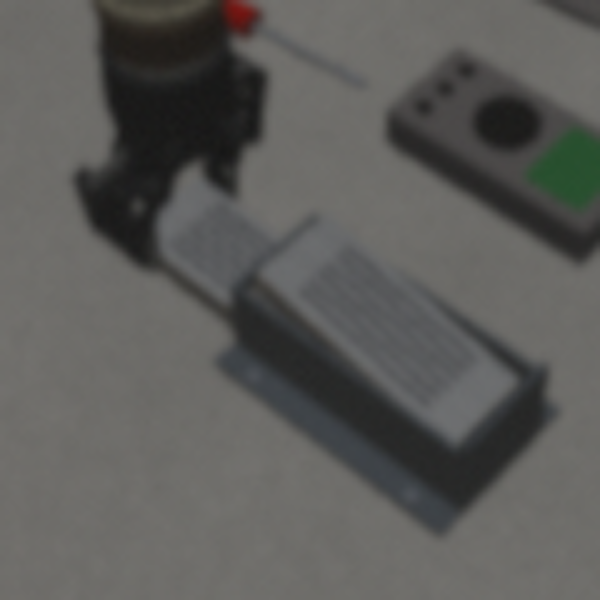

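Emit:
{"name": "step_arm", "arguments": {
  "series": [
    {"x": -0.6, "y": 0.07, "z": 0, "twist": 0, "jaw": 5.5},
    {"x": -1.4, "y": 0.15, "z": 0, "twist": 0, "jaw": 5.5},
    {"x": -2.4, "y": 0.26, "z": 0, "twist": 0, "jaw": 5.5},
    {"x": -3.4, "y": 0.37, "z": 0, "twist": 0, "jaw": 5.5},
    {"x": -4.6, "y": 0.5, "z": 0, "twist": 0, "jaw": 5.5},
    {"x": -6, "y": 0.65, "z": 0, "twist": 0, "jaw": 5.5},
    {"x": -7.4, "y": 0.8, "z": 0, "twist": 0, "jaw": 5.5},
    {"x": -7.9, "y": 0.86, "z": 0, "twist": 0, "jaw": 5.5},
    {"x": -7.9, "y": 0.86, "z": 0, "twist": 0, "jaw": 5.5}
  ]
}}

```text
clock: 6.85
eef_pos: [0.4027, -0.1547, -0.0359]
tool_rot: [-0.47, 0.529, 0.474, 0.523]
ft_force: [-3.9, 1.3, 6.0]
grip_width: 0.0589
```

```bash
python3 - <<'E'
from h import *
st()
im,C=tips('s7')
im,d=bot.camera('top'); save('t7',cv2.resize(im[105:255,230:360],None,fx=4,fy=4,interpolation=cv2.INTER_CUBIC))
print(np.round(C[225:275:4,215:300:5,2]*1000))
E
```

```text
t 6.85 p_mm [ 402.7 -154.7  -35.9] jawdir 83.8 xax [-0.0096 -0.0012 -1.    ] F [-3.9  1.3  6. ] w 58.9 j6 [-0.36  0.37 -0.51  0.7  -0.   -0.26]
[[ 25.  21.  23.  21.   1.  56.  59.  -1.   1.  -0.  -2.  -2.   0.  -0.
   10.  24.  34.]
 [ 22.  21.  19.  24.  59.  44.  46.  59.  -1.  -0.   0.   1.   0.  -2.
    2.   4.  19.]
 [ 24.  25.  20.  18.  46.  46.  43.  45.  56.  -1.  -1.  -3.   0.  -1.
   -2.  -1.  -1.]
 [  3.  24.  20.  45.  44.  42.  43.  43. 910.  52.   0.   2.   2.   1.
    1.  -2.  -1.]
 [  1.   2.   3.  54.  43.  43.  45.  46.  41.  45.  49.  -3.  -0.   1.
   -1.  -1.  -4.]
 [  0.   1.  -0.  35.  54.  44.  45.  41.  45.  42.  45.  47.  59.   0.
   -2.   2.   2.]
 [ -2.  -3.   0.  13.  35.  49.  41.  44.  45.  47.  45.  42.  45.  59.
    2.   2.  -1.]
 [ -1.   0.   2.   4.  12.  34.  50.  42.  43.  43.  44.  46.  44.  43.
   59.  -3.  -0.]
 [ -1.  -3.  -2.   5.   1.   9.  30.  51.  59.  44.  44.  45.  43.  41.
   66.  -4.  -1.]
 [ -0.   1.  -0.   3.   2.   5.  12.  29.  49.  57.  45.  44.  44.  65.
   49.   4.   1.]
 [ -1.  -3.  -2.   1.   0.   6.   6.  11.  27.  44.  58.  44.  40.  53.
   26.  -3.  -1.]
 [ -2.  -2.  -3.   4.  -1.  -3.   4.   4.   6.  24.  44.  56.  57.  31.
   -2.  -1.   0.]
 [ -0.   2.   0.  -1.  -3.  -1.  -1.   4.   4.   6.  23.  41.  36.  11.
   -2.   4.   3.]]
```

View pics/s7.png

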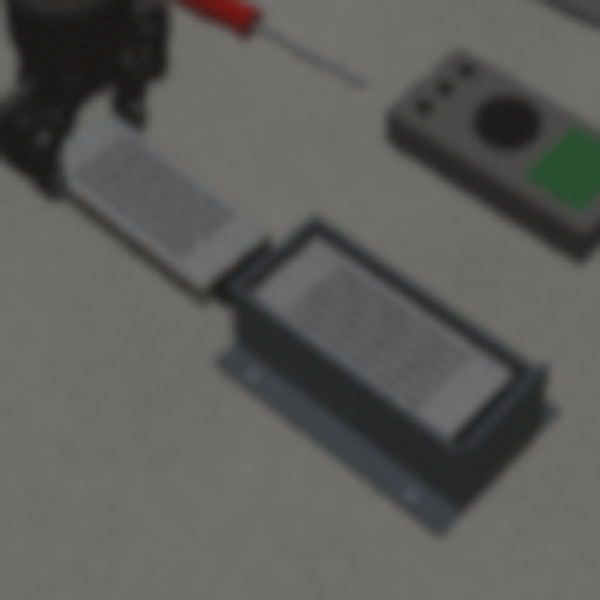

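View pics/t7.png

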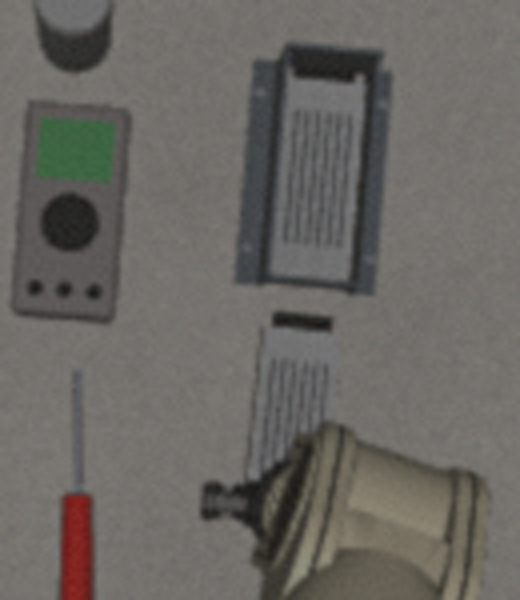

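Emit:
{"name": "step_arm", "arguments": {
  "series": [
    {"x": 0, "y": 0, "z": 0, "twist": 0, "jaw": 8.5},
    {"x": 0, "y": 0, "z": 0, "twist": 0, "jaw": 8.5},
    {"x": 0, "y": 0, "z": 0, "twist": 0, "jaw": 8.5},
    {"x": 0, "y": 0, "z": 0, "twist": 0, "jaw": 8.5},
    {"x": 0, "y": 0, "z": 0, "twist": 0, "jaw": 8.5},
    {"x": 1, "y": -0.11, "z": 0, "twist": 0, "jaw": 8.5},
    {"x": 2, "y": -0.22, "z": 0, "twist": 0, "jaw": 8.5},
    {"x": 3, "y": -0.33, "z": 0, "twist": 0, "jaw": 8.5},
    {"x": 3.5, "y": -0.38, "z": 0, "twist": 0, "jaw": 8.5},
    {"x": 3.5, "y": -0.38, "z": 0, "twist": 0, "jaw": 8.5}
  ]
}}

```text
clock: 7.78
eef_pos: [0.4405, -0.1591, -0.0358]
tool_rot: [-0.471, 0.529, 0.474, 0.524]
ft_force: [0.1, -0.7, -0.3]
grip_width: 0.0854
```

Emit:
{"name": "step_arm", "arguments": {
  "series": [
    {"x": 0, "y": 0, "z": 0, "twist": 0, "jaw": 5.5},
    {"x": 0, "y": 0, "z": 0, "twist": 0, "jaw": 5.5},
    {"x": 0, "y": 0, "z": 0, "twist": 0, "jaw": 5.5},
    {"x": 0, "y": 0, "z": 0, "twist": 0, "jaw": 5.5},
    {"x": 0, "y": 0, "z": 0, "twist": 0, "jaw": 5.5},
    {"x": 0, "y": 0, "z": 0, "twist": 0, "jaw": 5.5},
    {"x": 0, "y": 0, "z": 0, "twist": 0, "jaw": 5.5}
  ]
}}

```text
clock: 8.37
eef_pos: [0.4404, -0.1592, -0.0355]
tool_rot: [-0.471, 0.529, 0.474, 0.524]
ft_force: [-0.9, 0.7, 5.6]
grip_width: 0.0583
```

```bash
python3 - <<'E'
from h import *
st()
im,C=tips('s8')
im,d=bot.camera('top'); np.savez('t8.npz',im=im,d=d);save('t8',cv2.resize(im[105:255,230:360],None,fx=4,fy=4,interpolation=cv2.INTER_CUBIC))
E
```

```text
t 8.37 p_mm [ 440.4 -159.2  -35.5] jawdir 83.83 xax [-0.0079 -0.0022 -1.    ] F [-0.9  0.7  5.6] w 58.3 j6 [-0.34  0.42 -0.41  0.74 -0.   -0.24]
```

View pics/t8.png

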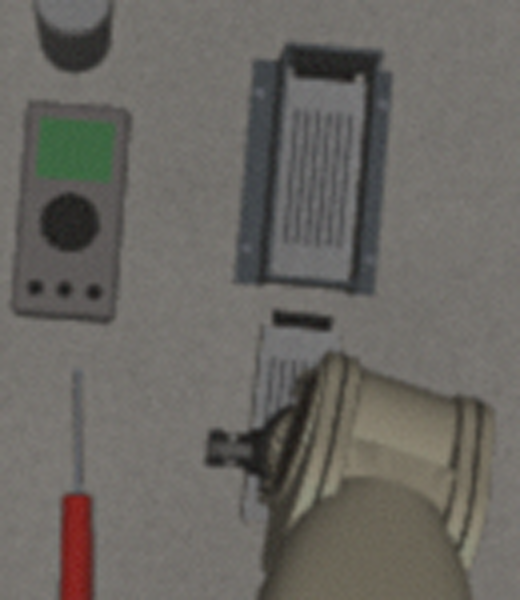

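```bash
python3 - <<'E'
from h import *
im=np.load('t8.npz')['im']
A=lambda c:(np.array(c)+.5)/4-.5+[230,105]
for n,p,q in(('plugend',(276,311),(331,317)),('plugbase',(275,325),(330,331)),('left',(263,330),(248,490))):
    a,b,e,k=edge(im,A(p),A(q),1.5);X=cast('top',[a,b],.019)[:,:2]*1e3;d=X[0]-X[1];print(n,X.round(1).tolist(),np.degrees(np.arctan2(d[1],d[0])).round(2),X.mean(0).round(1))
g=cv2.cvtColor(im,cv2.COLOR_RGB2GRAY);x0,y0=A((255,300)).astype(int);x1,y1=A((350,340)).astype(int)
m=(g[y0:y1,x0:x1]<60).astype(np.uint8);c=max(cv2.findContours(m,0,1)[0],key=cv2.contourArea);r=cv2.minAreaRect(c);print(r,(cast('top',[np.array(r[0])+[x0,y0]],.019)*1e3).round(1))
E
```

```text
plugend [[550.1, -150.7], [544.4, -192.1]] 82.12 [ 547.2 -171.4]
plugbase [[538.9, -149.6], [533.3, -191.0]] 82.32 [ 536.1 -170.3]
left [[535.6, -135.9], [415.4, -122.1]] -6.56 [ 475.5 -129. ]
((12.049999237060547, 5.650000095367432), (14.142135620117188, 2.969848871231079), 8.130102157592773) [[ 542.1 -169.8   19. ]]
```

Emit:
{"name": "step_arm", "arguments": {
  "series": [
    {"x": 0, "y": 0, "z": 1, "twist": 0, "jaw": 5.5},
    {"x": 0, "y": 0, "z": 3, "twist": 0, "jaw": 5.5},
    {"x": 0, "y": 0, "z": 5.5, "twist": 0, "jaw": 5.5},
    {"x": 0, "y": 0, "z": 8, "twist": 0, "jaw": 5.5},
    {"x": 0, "y": 0, "z": 10, "twist": 0, "jaw": 5.5},
    {"x": 0, "y": 0, "z": 10, "twist": 0, "jaw": 5.5}
  ]
}}

```text
clock: 8.97
eef_pos: [0.4427, -0.16, 0.0676]
tool_rot: [-0.473, 0.528, 0.472, 0.525]
ft_force: [1.2, 0.3, -2.1]
grip_width: 0.0587
```

```bash
python3 - <<'E'
from h import *
st()
im,C=tips('s9')
E
```

```text
t 8.97 p_mm [ 442.7 -160.    67.6] jawdir 83.83 xax [-0.0023 -0.004  -1.    ] F [ 1.2  0.3 -2.1] w 58.7 j6 [-0.34  0.28 -0.29  1.   -0.   -0.24]
```

View pics/s9.png

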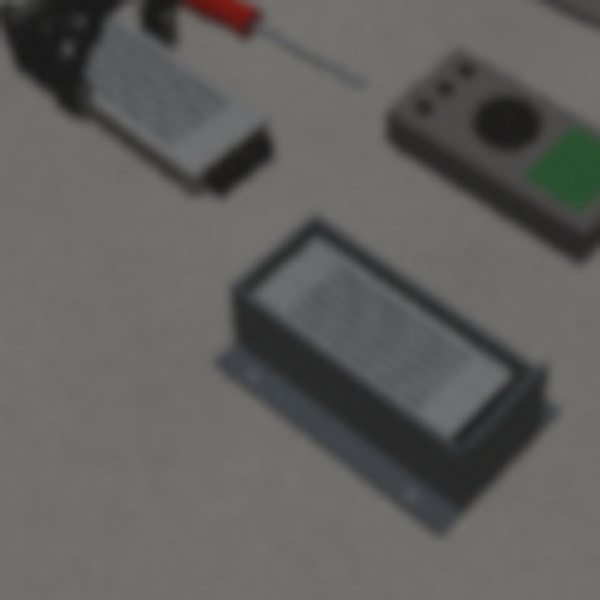

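Emit:
{"name": "step_arm", "arguments": {
  "series": [
    {"x": 0.5, "y": 1.5, "z": 0, "twist": 0.5, "jaw": 5.5},
    {"x": 1, "y": 4.5, "z": 0, "twist": 1, "jaw": 5.5},
    {"x": 2, "y": 8.5, "z": 0, "twist": 1.5, "jaw": 5.5},
    {"x": 3, "y": 12.5, "z": 0, "twist": 2, "jaw": 5.5},
    {"x": 4, "y": 16.5, "z": 0, "twist": 2.5, "jaw": 5.5},
    {"x": 5, "y": 20.5, "z": 0, "twist": 3, "jaw": 5.5},
    {"x": 6, "y": 24.5, "z": 0, "twist": 3.5, "jaw": 5.5},
    {"x": 7, "y": 28.5, "z": 0, "twist": 4, "jaw": 5.5},
    {"x": 7.6, "y": 32, "z": 0, "twist": 4.5, "jaw": 5.5},
    {"x": 8, "y": 34.5, "z": 0, "twist": 5, "jaw": 5.5}
  ]
}}

```text
clock: 9.85
eef_pos: [0.5202, 0.1884, 0.0626]
tool_rot: [-0.495, 0.507, 0.497, 0.501]
ft_force: [0.7, -0.3, -3.1]
grip_width: 0.0586
```

```bash
python3 - <<'E'
from h import *
st()
E
```

```text
t 9.85 p_mm [520.2 188.4  62.6] jawdir 89.02 xax [-0.0083 -0.0039 -1.    ] F [ 0.7 -0.3 -3.1] w 58.6 j6 [ 0.35  0.44 -0.07  1.07 -0.    0.37]
```

Emit:
{"name": "step_arm", "arguments": {
  "series": [
    {"x": 0.8, "y": 1.6, "z": 0, "twist": -0.2, "jaw": 5.5},
    {"x": 0.8, "y": 1.6, "z": -2, "twist": -0.2, "jaw": 5.5},
    {"x": 0.8, "y": 1.6, "z": -4, "twist": -0.2, "jaw": 5.5},
    {"x": 0.8, "y": 1.6, "z": -6, "twist": -0.2, "jaw": 5.5},
    {"x": 0.8, "y": 1.6, "z": -7, "twist": -0.2, "jaw": 5.5},
    {"x": 0.8, "y": 1.6, "z": -7.7, "twist": -0.2, "jaw": 5.5},
    {"x": 0.8, "y": 1.6, "z": -8.2, "twist": -0.2, "jaw": 5.5},
    {"x": 0.8, "y": 1.6, "z": -8.2, "twist": -0.2, "jaw": 5.5}
  ]
}}

```text
clock: 10.52
eef_pos: [0.5273, 0.2039, -0.0208]
tool_rot: [-0.493, 0.509, 0.496, 0.501]
ft_force: [0.3, 0.1, -2.1]
grip_width: 0.0584
```

```bash
python3 - <<'E'
from h import *
st()
im,d=bot.camera('top'); np.savez('t10.npz',im=im,d=d);save('t10',np.clip(1.5*cv2.resize(im[105:225,140:240],None,fx=5,fy=5,interpolation=cv2.INTER_CUBIC).astype(float),0,255).astype(np.uint8))
im,d=bot.camera('scene');np.savez('s10.npz',im=im,d=d); save('s10',np.clip(1.5*cv2.resize(im[120:230,240:370],None,fx=5,fy=5,interpolation=cv2.INTER_CUBIC).astype(float),0,255).astype(np.uint8))
E
```

```text
t 10.52 p_mm [527.3 203.9 -20.8] jawdir 88.8 xax [-0.0104 -0.0046 -0.9999] F [ 0.3  0.1 -2.1] w 58.4 j6 [ 0.37  0.56 -0.12  0.9  -0.    0.39]
```

View pics/t10.png

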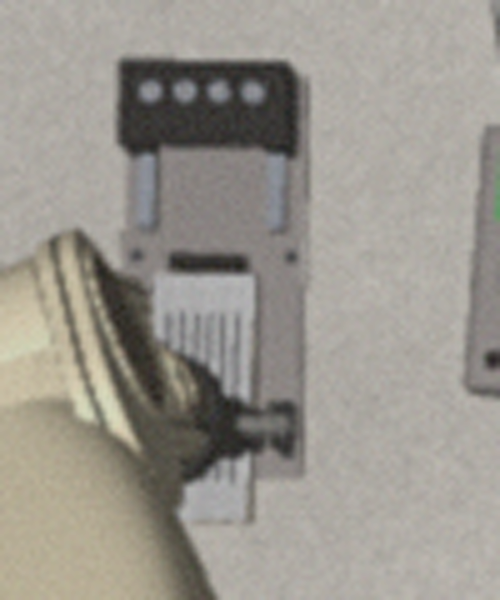

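View pics/s10.png

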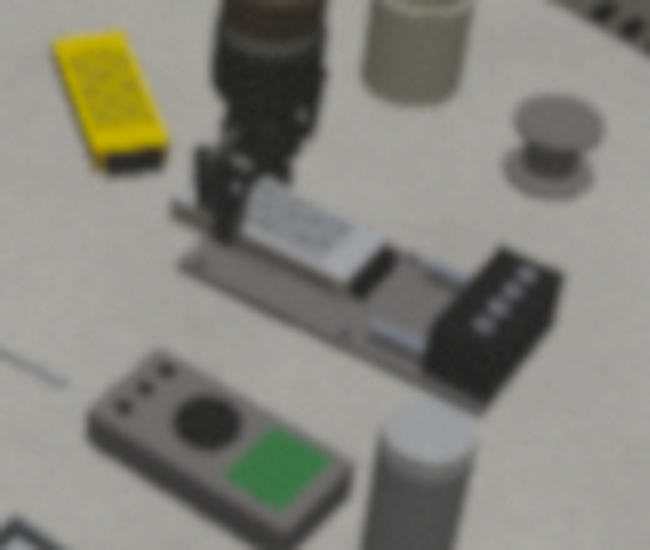

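```bash
python3 - <<'E'
from h import *
im=np.load('t10.npz')['im']
A=lambda c:(np.array(c)+.5)/5-.5+[140,105]
def ln(n,p,q,z,h=1.2):
    a,b,e,k=edge(im,A(p),A(q),h);X=cast('top',[a,b],z)[:,:2]*1e3;d=X[0]-X[1];print(n,X.round(1).tolist(),np.degrees(np.arctan2(d[1],d[0])).round(2),X.mean(0).round(1),round(float(e),2),k)
ln('plugend',(172,254),(245,256),.0337);ln('plugL',(170,256),(170,268),.0337);ln('plugR',(247,256),(247,269),.0337)
ln('unitR',(256,278),(254,400),.0367);ln('unitR2',(254,460),(252,518),.0367);ln('unitL',(154,275),(153,340),.0367)
ln('unitfront',(160,271),(250,274),.0367);ln('tail',(200,521),(245,522),.0367)
ln('railLin',(157,160),(156,225),.022);ln('railRin',(267,160),(265,230),.022);ln('railLout',(134,160),(134,225),.022);ln('railRout',(286,160),(284,228),.022)
ln('plR',(303,290),(300,470),.008);ln('railLend',(137,230),(154,230),.022);ln('railRend',(267,232),(283,232),.022)
E
```

```text
plugend [[635.6, 221.3], [633.7, 177.9]] 87.51 [634.7 199.6] 0.04 25
plugL [[633.9, 223.1], [626.7, 223.2]] -0.51 [630.3 223.2] 0.0 25
plugR [[633.1, 176.7], [625.5, 175.7]] 7.94 [629.3 176.2] 0.02 25
unitR [[619.5, 171.6], [547.1, 177.2]] -4.46 [583.3 174.4] 0.11 25
unitR2 [[511.3, 176.9], [477.0, 178.5]] -2.57 [494.2 177.7] 0.0 25
unitL [[622.2, 231.7], [584.1, 236.9]] -7.76 [603.2 234.3] 0.11 19
unitfront [[623.5, 228.0], [622.0, 174.6]] 88.41 [622.7 201.3] 0.03 25
tail [[471.8, 205.7], [471.5, 179.1]] 89.24 [471.7 192.4] 0.03 25
railLin [[694.0, 234.6], [654.7, 236.9]] -3.38 [674.3 235.7] 0.04 25
railRin [[692.8, 166.0], [650.5, 169.0]] -4.01 [671.6 167.5] 0.07 20
railLout [[694.1, 249.6], [654.7, 249.9]] -0.46 [674.4 249.7] 0.0 25
railRout [[692.8, 158.1], [651.6, 159.7]] -2.31 [672.2 158.9] 0.05 25
plR [[615.4, 145.8], [505.8, 145.7]] 0.03 [560.6 145.8] 0.05 25
railLend [[647.9, 244.5], [647.8, 234.3]] 89.1 [647.9 239.4] 0.0 25
railRend [[646.0, 165.9], [647.4, 156.5]] 98.48 [646.7 161.2] 0.02 25
```

Emit:
{"name": "step_arm", "arguments": {
  "series": [
    {"x": 0, "y": 0.15, "z": -0.2, "twist": 0, "jaw": 5.5},
    {"x": 0, "y": 0.15, "z": -0.4, "twist": 0, "jaw": 5.5},
    {"x": 0, "y": 0.15, "z": -0.6, "twist": 0, "jaw": 5.5},
    {"x": 0, "y": 0.15, "z": -0.65, "twist": 0, "jaw": 5.5}
  ]
}}

```text
clock: 10.95
eef_pos: [0.5288, 0.206, -0.0253]
tool_rot: [-0.494, 0.508, 0.496, 0.503]
ft_force: [-0.9, -0.1, -2.8]
grip_width: 0.0588
```

```bash
python3 - <<'E'
from h import *
st()
E
```

```text
t 10.95 p_mm [528.8 206.  -25.3] jawdir 88.8 xax [-0.0071 -0.0033 -1.    ] F [-0.9 -0.1 -2.8] w 58.8 j6 [ 0.37  0.56 -0.12  0.89 -0.    0.39]
```

Emit:
{"name": "step_arm", "arguments": {
  "series": [
    {"x": 0, "y": 0, "z": -0.1, "twist": 0, "jaw": 5.5},
    {"x": 0, "y": 0, "z": -0.2, "twist": 0, "jaw": 5.5},
    {"x": 0, "y": 0, "z": -0.2, "twist": 0, "jaw": 5.5}
  ]
}}

```text
clock: 11.2
eef_pos: [0.5289, 0.206, -0.0273]
tool_rot: [-0.494, 0.508, 0.496, 0.503]
ft_force: [0.5, -1.1, -2.7]
grip_width: 0.0586
```

```bash
python3 - <<'E'
from h import *
st()
E
```

```text
t 11.2 p_mm [528.9 206.  -27.3] jawdir 88.8 xax [-0.0069 -0.0032 -1.    ] F [ 0.5 -1.1 -2.7] w 58.6 j6 [ 0.37  0.57 -0.13  0.89 -0.    0.39]
```

Emit:
{"name": "step_arm", "arguments": {
  "series": [
    {"x": 0, "y": 0, "z": -0.1, "twist": 0, "jaw": 5.5},
    {"x": 0, "y": 0, "z": -0.1, "twist": 0, "jaw": 5.5}
  ]
}}

```text
clock: 11.37
eef_pos: [0.529, 0.2061, -0.0274]
tool_rot: [-0.494, 0.508, 0.496, 0.503]
ft_force: [-2.4, -1.8, 3.2]
grip_width: 0.0593
```

Emit:
{"name": "step_arm", "arguments": {
  "series": [
    {"x": 0, "y": 0, "z": -0.1, "twist": 0, "jaw": 5.5},
    {"x": 0, "y": 0, "z": -0.1, "twist": 0, "jaw": 5.5}
  ]
}}

```text
clock: 11.53
eef_pos: [0.529, 0.2061, -0.0274]
tool_rot: [-0.494, 0.507, 0.495, 0.503]
ft_force: [-3.3, -0.9, 6.4]
grip_width: 0.0588
```

Emit:
{"name": "step_arm", "arguments": {
  "series": [
    {"x": 0.5, "y": -0.01, "z": 0, "twist": 0, "jaw": 5.5},
    {"x": 1.2, "y": -0.02, "z": 0, "twist": 0, "jaw": 5.5},
    {"x": 1.9, "y": -0.04, "z": 0, "twist": 0, "jaw": 5.5},
    {"x": 2.6, "y": -0.05, "z": 0, "twist": 0, "jaw": 5.5},
    {"x": 3.3, "y": -0.07, "z": 0, "twist": 0, "jaw": 5.5},
    {"x": 4, "y": -0.08, "z": 0, "twist": 0, "jaw": 5.5},
    {"x": 4.5, "y": -0.09, "z": 0, "twist": 0, "jaw": 5.5},
    {"x": 4.5, "y": -0.09, "z": 0, "twist": 0, "jaw": 5.5}
  ]
}}

```text
clock: 12.2
eef_pos: [0.5762, 0.2052, -0.0274]
tool_rot: [-0.494, 0.507, 0.495, 0.504]
ft_force: [1.3, -0.5, -0.3]
grip_width: 0.0587
```

```bash
python3 - <<'E'
from h import *
st()
im,d=bot.camera('top'); np.savez('t11.npz',im=im,d=d);save('t11',np.clip(1.5*cv2.resize(im[105:225,140:240],None,fx=5,fy=5,interpolation=cv2.INTER_CUBIC).astype(float),0,255).astype(np.uint8))
im,d=bot.camera('scene');np.savez('s11.npz',im=im,d=d); save('s11',np.clip(1.5*cv2.resize(im[120:230,240:370],None,fx=5,fy=5,interpolation=cv2.INTER_CUBIC).astype(float),0,255).astype(np.uint8))
E
```

```text
t 12.2 p_mm [576.2 205.2 -27.4] jawdir 88.76 xax [-0.0036 -0.0026 -1.    ] F [ 1.3 -0.5 -0.3] w 58.7 j6 [ 0.34  0.64  0.    0.94 -0.    0.36]
```

View pics/t11.png

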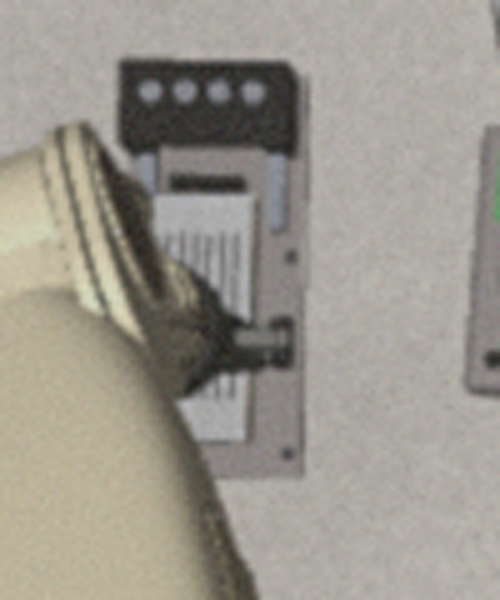

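View pics/s11.png

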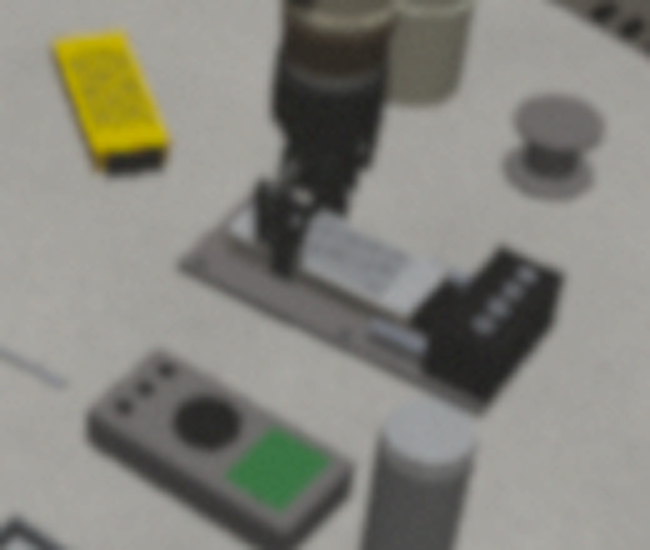

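```bash
python3 - <<'E'
from h import *
im=np.load('t11.npz')['im']
A=lambda c:(np.array(c)+.5)/5-.5+[140,105]
def ln(n,p,q,z,h=1.2):
    a,b,e,k=edge(im,A(p),A(q),h);X=cast('top',[a,b],z)[:,:2]*1e3;d=X[0]-X[1];print(n,X.round(1).tolist(),np.degrees(np.arctan2(d[1],d[0])).round(2),X.mean(0).round(1),round(float(e),2),k)
ln('plugend',(172,174),(245,177),.027);ln('plugL',(169,176),(169,189),.027);ln('plugR',(247,176),(247,189),.027)
ln('unitR',(257,198),(253,310),.030);ln('unitR2',(251,370),(248,436),.030);ln('unitL',(154,198),(154,235),.030)
ln('railRin',(269,160),(266,220),.022);ln('railRout',(286,160),(284,228),.022);ln('railLin',(158,152),(157,190),.022)
ln('front',(160,192),(250,195),.03);ln('tail',(215,441),(245,441),.03)
g=cv2.cvtColor(im,cv2.COLOR_RGB2GRAY)
for v in(137,139,141,145,148): print(v,g[v,160:200].tolist())
E
```

```text
plugend [[684.5, 222.2], [682.4, 178.4]] 87.34 [683.5 200.3] 0.02 25
plugL [[683.1, 223.7], [675.3, 223.4]] 2.63 [679.2 223.6] 0.02 25
plugR [[682.3, 178.8], [674.5, 178.4]] 2.77 [678.4 178.6] 0.02 25
unitR [[668.6, 174.5], [601.3, 177.6]] -2.63 [635.  176.1] 0.0 25
unitR2 [[565.4, 179.2], [526.0, 181.4]] -3.19 [545.7 180.3] 0.12 25
unitL [[669.3, 232.1], [648.0, 236.6]] -11.96 [658.7 234.4] 0.13 25
railRin [[692.7, 168.3], [656.4, 167.6]] 1.02 [674.6 167.9] 0.07 25
railRout [[692.8, 158.1], [651.6, 159.7]] -2.31 [672.2 158.9] 0.07 20
railLin [[698.4, 235.7], [675.5, 233.9]] 4.45 [686.9 234.8] 0.06 25
front [[672.3, 228.9], [670.8, 175.1]] 88.45 [671.6 202. ] 0.02 25
tail [[524.3, 197.5], [524.0, 179.6]] 89.04 [524.2 188.6] 0.0 25
137 [36, 32, 57, 92, 110, 103, 87, 89, 94, 96, 87, 66, 86, 88, 87, 89, 88, 89, 88, 84, 88, 87, 89, 90, 89, 90, 91, 89, 88, 88, 86, 90, 89, 93, 95, 97, 88, 77, 79, 88]
139 [59, 33, 35, 50, 71, 85, 88, 88, 93, 95, 88, 65, 80, 83, 72, 71, 73, 74, 70, 80, 82, 86, 83, 87, 86, 83, 83, 81, 83, 89, 88, 90, 90, 93, 94, 92, 87, 76, 84, 90]
141 [73, 47, 37, 36, 45, 47, 54, 60, 78, 90, 83, 66, 79, 69, 43, 31, 31, 34, 36, 31, 33, 28, 38, 32, 37, 29, 33, 36, 41, 70, 86, 89, 87, 91, 94, 93, 91, 77, 86, 91]
145 [89, 95, 60, 31, 31, 36, 38, 47, 54, 58, 83, 113, 115, 115, 114, 116, 115, 116, 116, 116, 117, 118, 118, 121, 119, 115, 120, 118, 118, 114, 97, 74, 83, 95, 92, 88, 81, 73, 85, 90]
148 [67, 83, 110, 69, 39, 33, 34, 32, 47, 52, 76, 110, 111, 113, 113, 115, 116, 114, 112, 113, 116, 114, 114, 115, 114, 118, 114, 115, 118, 114, 94, 74, 82, 93, 93, 92, 79, 73, 84, 87]
```

Emit:
{"name": "step_arm", "arguments": {
  "series": [
    {"x": 0.4, "y": -0.05, "z": 0, "twist": 0.3, "jaw": 5.5},
    {"x": 1, "y": -0.1, "z": 0, "twist": 0.6, "jaw": 5.5},
    {"x": 1.7, "y": -0.16, "z": 0, "twist": 0.8, "jaw": 5.5},
    {"x": 2.4, "y": -0.2, "z": 0, "twist": 0.8, "jaw": 5.5},
    {"x": 3, "y": -0.21, "z": 0, "twist": 0.8, "jaw": 5.5},
    {"x": 3.6, "y": -0.22, "z": 0, "twist": 0.8, "jaw": 5.5},
    {"x": 4, "y": -0.23, "z": 0, "twist": 0.8, "jaw": 5.5},
    {"x": 4, "y": -0.23, "z": 0, "twist": 0.8, "jaw": 5.5}
  ]
}}

```text
clock: 12.97
eef_pos: [0.6171, 0.2028, -0.0274]
tool_rot: [-0.498, 0.503, 0.498, 0.501]
ft_force: [0.9, 0.0, -0.6]
grip_width: 0.0591
```

```bash
python3 - <<'E'
from h import *
st()
E
```

```text
t 12.97 p_mm [617.1 202.8 -27.4] jawdir 89.54 xax [-0.0019 -0.0026 -1.    ] F [ 0.9  0.  -0.6] w 59.1 j6 [ 0.32  0.7   0.13  1.   -0.    0.33]
```

Emit:
{"name": "step_arm", "arguments": {
  "series": [
    {"x": 0.15, "y": 0, "z": 0, "twist": 0, "jaw": 5.5},
    {"x": 0.3, "y": 0, "z": 0, "twist": 0, "jaw": 5.5},
    {"x": 0.4, "y": -0.01, "z": 0, "twist": 0, "jaw": 5.5},
    {"x": 0.4, "y": -0.01, "z": 0, "twist": 0, "jaw": 5.5}
  ]
}}

```text
clock: 13.3
eef_pos: [0.6211, 0.2027, -0.0274]
tool_rot: [-0.498, 0.503, 0.498, 0.501]
ft_force: [-1.8, -0.2, 1.8]
grip_width: 0.0589
```

Emit:
{"name": "step_arm", "arguments": {
  "series": [
    {"x": 0.15, "y": 0, "z": 0, "twist": 0, "jaw": 5.5},
    {"x": 0.2, "y": 0, "z": 0, "twist": 0, "jaw": 5.5},
    {"x": 0.2, "y": 0, "z": 0, "twist": 0, "jaw": 5.5}
  ]
}}

```text
clock: 13.55
eef_pos: [0.6232, 0.2028, -0.0274]
tool_rot: [-0.498, 0.503, 0.498, 0.501]
ft_force: [-2.2, -0.3, 2.4]
grip_width: 0.0588
```

Emit:
{"name": "step_arm", "arguments": {
  "series": [
    {"x": 0.15, "y": 0, "z": 0, "twist": 0, "jaw": 5.5},
    {"x": 0.2, "y": 0, "z": 0, "twist": 0, "jaw": 5.5},
    {"x": 0.2, "y": 0, "z": 0, "twist": 0, "jaw": 5.5}
  ]
}}

```text
clock: 13.8
eef_pos: [0.6246, 0.2028, -0.0274]
tool_rot: [-0.498, 0.503, 0.498, 0.5]
ft_force: [-3.9, -0.4, 4.7]
grip_width: 0.059
```

Emit:
{"name": "step_arm", "arguments": {
  "series": [
    {"x": 0.15, "y": 0, "z": 0, "twist": 0, "jaw": 5.5},
    {"x": 0.2, "y": 0, "z": 0, "twist": 0, "jaw": 5.5},
    {"x": 0.2, "y": 0, "z": 0, "twist": 0, "jaw": 5.5}
  ]
}}

```text
clock: 14.05
eef_pos: [0.6244, 0.2027, -0.0274]
tool_rot: [-0.497, 0.504, 0.499, 0.499]
ft_force: [-8.3, -0.3, 7.0]
grip_width: 0.0588
```

Emit:
{"name": "step_arm", "arguments": {
  "series": [
    {"x": 0.2, "y": 0, "z": 0, "twist": 0, "jaw": 5.5},
    {"x": 0.4, "y": 0, "z": 0, "twist": 0, "jaw": 5.5},
    {"x": 0.4, "y": 0, "z": 0, "twist": 0, "jaw": 5.5}
  ]
}}

```text
clock: 14.3
eef_pos: [0.6241, 0.2027, -0.0274]
tool_rot: [-0.495, 0.506, 0.501, 0.497]
ft_force: [-13.7, -0.1, 9.9]
grip_width: 0.0587
```

```bash
python3 - <<'E'
from h import *
st()
im,d=bot.camera('top'); np.savez('t12.npz',im=im,d=d);save('t12',np.clip(1.5*cv2.resize(im[105:225,140:240],None,fx=5,fy=5,interpolation=cv2.INTER_CUBIC).astype(float),0,255).astype(np.uint8))
im,d=bot.camera('scene');np.savez('s12.npz',im=im,d=d); save('s12',np.clip(1.5*cv2.resize(im[120:230,240:370],None,fx=5,fy=5,interpolation=cv2.INTER_CUBIC).astype(float),0,255).astype(np.uint8))
E
```

```text
t 14.3 p_mm [624.1 202.7 -27.4] jawdir 89.59 xax [-0.0153 -0.0031 -0.9999] F [-13.7  -0.1   9.9] w 58.7 j6 [0.31 0.72 0.17 1.03 0.   0.32]
```

View pics/s12.png

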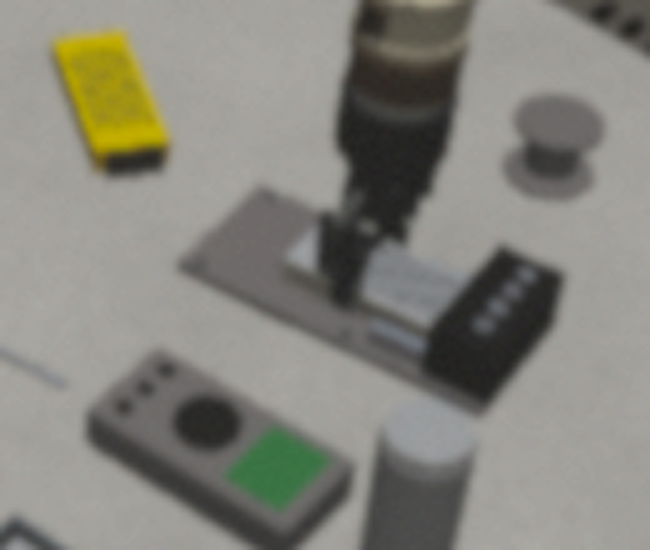

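View pics/t12.png

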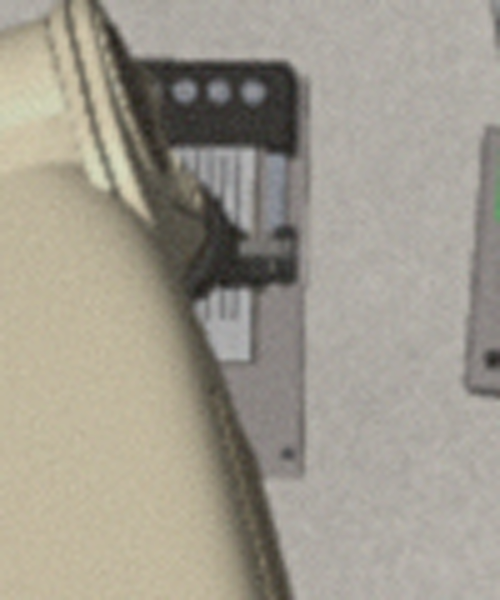

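```bash
python3 - <<'E'
from h import *
im=np.load('t12.npz')['im']
A=lambda c:(np.array(c)+.5)/5-.5+[140,105]
for n,p,q,z in(('tail',(215,361),(248,362),.03),('plend',(265,475),(298,475),.008),('mouth',(182,147),(250,148),.054),('hoodback',(180,62),(280,62),.054),('R',(254,300),(252,355),.03)):
    a,b,e,k=edge(im,A(p),A(q),1.2);X=cast('top',[a,b],z)[:,:2]*1e3;print(n,X.round(1).tolist(),round(float(e),2))
E
```

```text
tail [[572.1, 197.0], [571.6, 177.3]] 0.01
plend [[499.5, 171.3], [499.1, 151.3]] 0.0
mouth [[695.6, 211.0], [695.7, 171.1]] 0.02
hoodback [[746.8, 211.7], [745.9, 152.9]] 0.03
R [[607.1, 177.4], [574.2, 177.2]] 0.06
```

Emit:
{"name": "step_arm", "arguments": {
  "series": [
    {"x": 0, "y": 0, "z": 0, "twist": 0, "jaw": 6.2},
    {"x": 0, "y": 0, "z": 0, "twist": 0, "jaw": 7},
    {"x": 0, "y": 0, "z": 0, "twist": 0, "jaw": 8.5},
    {"x": 0, "y": 0, "z": 0, "twist": 0, "jaw": 8.5},
    {"x": 0, "y": 0, "z": 0, "twist": 0, "jaw": 8.5},
    {"x": 0, "y": 0, "z": 0, "twist": 0, "jaw": 8.5}
  ]
}}

```text
clock: 14.9
eef_pos: [0.6246, 0.2026, -0.0275]
tool_rot: [-0.495, 0.506, 0.501, 0.497]
ft_force: [-0.9, 0.0, -0.3]
grip_width: 0.0847
```

Emit:
{"name": "step_arm", "arguments": {
  "series": [
    {"x": 0, "y": 0, "z": 1, "twist": 0, "jaw": 8.5},
    {"x": 0, "y": 0, "z": 2.5, "twist": 0, "jaw": 8.5},
    {"x": 0, "y": 0, "z": 5, "twist": 0, "jaw": 8.5},
    {"x": 0, "y": 0, "z": 8, "twist": 0, "jaw": 8.5},
    {"x": 0, "y": 0, "z": 11, "twist": 0, "jaw": 8.5},
    {"x": -2, "y": 0, "z": 14, "twist": 0, "jaw": 8.5},
    {"x": -6, "y": 0, "z": 16, "twist": 0, "jaw": 8.5},
    {"x": -10, "y": -1, "z": 18, "twist": 0, "jaw": 8.5},
    {"x": -14, "y": -2, "z": 18, "twist": 0, "jaw": 8.5},
    {"x": -18, "y": -3, "z": 18, "twist": 0, "jaw": 8.5}
  ]
}}

```text
clock: 15.73
eef_pos: [0.4501, 0.1743, 0.155]
tool_rot: [-0.496, 0.504, 0.5, 0.499]
ft_force: [0.0, -1.0, 0.6]
grip_width: 0.0849
```

Emit:
{"name": "step_arm", "arguments": {
  "series": [
    {"x": -3, "y": -4, "z": 0, "twist": 0, "jaw": 8.5},
    {"x": -6, "y": -8, "z": 0, "twist": 0, "jaw": 8.5},
    {"x": -9, "y": -12, "z": 0, "twist": 0, "jaw": 8.5},
    {"x": -10, "y": -15, "z": 0, "twist": 0, "jaw": 8.5}
  ]
}}

```text
clock: 16.07
eef_pos: [0.3544, 0.0362, 0.1558]
tool_rot: [-0.497, 0.503, 0.5, 0.499]
ft_force: [0.4, -1.0, 0.2]
grip_width: 0.0853
```

```bash
python3 - <<'E'
from h import *
st()
im,d=bot.camera('top'); np.savez('t13.npz',im=im,d=d);save('t13',im)
a=cv2.resize(im[105:205,150:220],None,fx=5.6,fy=5.6,interpolation=cv2.INTER_CUBIC);b=cv2.resize(im[105:205,275:345],None,fx=5.6,fy=5.6,interpolation=cv2.INTER_CUBIC)
save('t13c',np.clip(np.hstack([a,b])*1.5,0,255).astype(np.uint8))
im2,d2=bot.camera('scene');np.savez('s13.npz',im=im2,d=d2); save('s13',im2)
C=cloud('top',d)
print((C[125:186:5,172:198:4,2]*1e3).round());print((C[120:172:5,298:326:4,2]*1e3).round())
st()
E
```

```text
t 16.07 p_mm [354.4  36.2 155.8] jawdir 89.73 xax [-0.0074 -0.0011 -1.    ] F [ 0.4 -1.   0.2] w 85.3 j6 [ 0.1  -0.01 -0.39  1.2  -0.    0.11]
[[54. 58. 58. 56. 53. 54. 53.]
 [54. 54. 54. 53. 52. 56. 55.]
 [32. 28. 31. 30. 31.  9. 29.]
 [28. 33. 32. 32. 28. 11. 20.]
 [33. 30. 32. 29. 35.  8. 24.]
 [30. 31. 29. 31. 33. 11. 24.]
 [31. 32. 30. 30. 31. 10. 11.]
 [31. 31. 34. 27. 31. 10. 13.]
 [29. 31. 32. 32. 36. 12. 12.]
 [33. 31. 31. 30. 28. 12.  6.]
 [33. 27. 34. 30. 27. 15.  6.]
 [ 6.  9.  9.  9.  7.  8. 12.]
 [13. 14.  2.  8. 10. 11. 13.]]
[[ 3. 18. 28. 28. 37. 39. 40.]
 [ 1. 46. 44. 40. 45. 40. 30.]
 [ 6. 43. 45. 43. 45. 43. 43.]
 [21. 44. 46. 45. 43. 46. 47.]
 [30. 39. 44. 45. 46. 44. 59.]
 [48. 41. 45. 46. 47. 47. 56.]
 [61. 49. 44. 46. 45. 38. 61.]
 [59. 47. 42. 41. 45. 45. 58.]
 [57. 43. 44. 42. 41. 41.  3.]
 [47. 41. 43. 44. 45. 20.  8.]
 [46. 43. 42. 47. 46. 30. 10.]]
t 16.17 p_mm [353.1  33.1 155.7] jawdir 89.21 xax [-0.0094 -0.0027 -1.    ] F [0.4 1.  0.4] w 85.2 j6 [ 0.1  -0.02 -0.4   1.2  -0.    0.11]
```

View pics/t13.png

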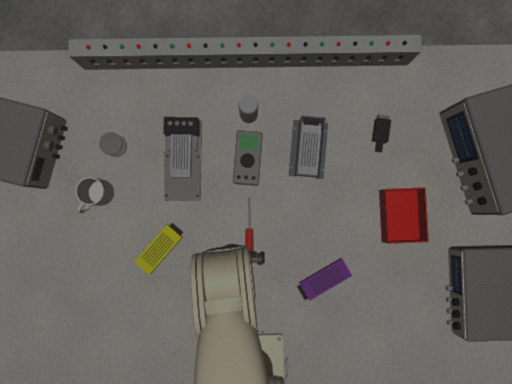

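View pics/t13c.png

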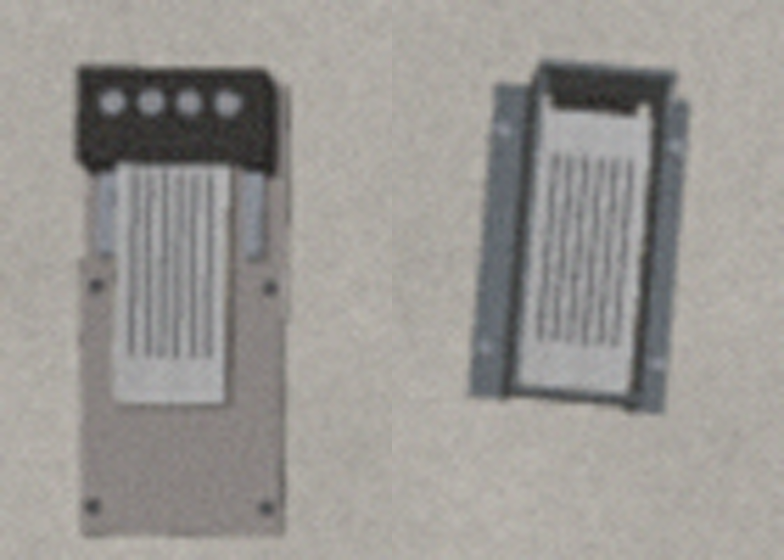

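View pics/s13.png

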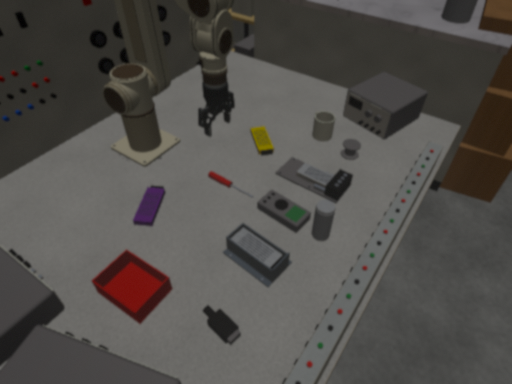

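```bash
python3 - <<'E'
from h import *
im=np.load('t13.npz')['im']
A=lambda c:(np.array(c)+.5)/5.6-.5+[150,105]
for n,p,q,z in(('tail',(120,402),(222,404),.03),('L',(117,190),(114,395),.03),('R',(230,180),(226,395),.03),('railRin',(246,180),(244,250),.022),('plend',(90,535),(275,535),.008),('mouth',(120,164),(225,165),.054)):
    a,b,e,k=edge(im,A(p),A(q),1.2);X=cast('top',[a,b],z)[:,:2]*1e3;print(n,X.round(1).tolist(),round(float(e),2))
E
```

```text
tail [[572.6, 231.5], [571.7, 177.3]] 0.02
L [[686.6, 232.4], [576.7, 236.7]] 0.07
R [[691.1, 172.9], [575.7, 177.5]] 0.1
railRin [[692.5, 168.0], [654.6, 169.4]] 0.0
plend [[502.0, 252.8], [500.0, 152.8]] 0.03
mouth [[696.3, 225.6], [695.3, 170.6]] 0.03
```

```bash
python3 -c "
from h import *
print(bot.job_done()); st()"
```

```text
the job is handed in; nothing more can be done
None
the job is handed in; nothing more can be done
```

I drew the lowest unit out through the gate and the two above it dropped and lie flat. I then regripped it nearer its middle, set it on the dock floor, pushed it plug first under the hood and let go. I handed the job in at about 16 s; no verdict was reported.

**Last checks:**
- **Plug position:** while pushing, the unit stopped moving and the resisting force rose to about 14 N. Its tail edge measured x ≈ 572 mm, which puts the plug face at about 732 mm. I estimated the pocket's back at about 731 mm.
- **Sideways and height:** the plug centre is within about 1–2 mm of the pocket's middle. The unit's yaw is within about 1° of the dock. Its top is at about 30–31 mm, so it is flat on the floor.
- **Magazine:** the top of the remaining stack reads an even 44 mm, so both units are one unit lower.
- **Bystanders and gripper:** the other things look unmoved, judged by eye from the before and after pictures. The gripper is open and clear of everything.

**Disagreements:**
- **Fingertip height:** the reported tool height was about 40 mm lower than the fingertips appear in the camera. My first closing on the unit therefore met only air above it, and I corrected the height from the depth images.
- **Camera agreement:** the two cameras differed by a few mm up to about 11 mm (worst for the red bin), and yaw readings from single edges scattered by 1–2°.

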